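# Turn the organiser's cap to the red pocket and load the red tin

## Robot

A 6-joint arm with a two-finger parallel gripper is mounted at the origin on the work surface. World frame = base frame: x ahead of the robot, y to its left, z up, the work surface at z = 0. Lengths are in mm, angles in degrees, forces in N, time in s.
With the tool pointing down it reaches from about 300 to 850 mm from the base axis. Payload 4.2 kg.
Tool frame: the origin (TCP) lies at the very end of the fingers, on their centre line; the grasp point (between the pads) lies 19 mm behind it (env.grip_depth is the distance from the TCP to the grasp point, in mm); y points along the fingers, z is the direction in which the jaws open and shut, and the axes are right-handed (so a half turn about y gives the same grasp; the last joint's range is limited). The gripper opens to 91 mm and grips with 3 to 60 N. Pads are 32 mm wide; open, the fingers measure 118 mm over their backs; the gripper's body (76 mm by 178 mm) begins 60 mm behind the grasp point.
Start: joints at [67.781, 18.312, 89.639, -0, 72.044, -1.146], TCP at [206.754, 536.563, 175.876] pointing down, gripper open.
Joint ranges: [-177.97, 177.97], [-48.28, 115.42], [12.27, 149.76], [-77.06, 257.06], [2.81, 150.46], [-146.56, 146.56]. Speed limits (degrees/s): [147.25, 147.25, 180, 180, 180, 180].

## Interface

Orientations are given as [roll, pitch, yaw] about the fixed x, y, z axes, in that order (R = Rz(yaw) Ry(pitch) Rx(roll)).
In Python, from workcell import state, imaging, job, env gives the robot as it stands.
- The arm moves only by the shell command python3 -m pendant 'ROWS' [FORCE]. ROWS is JSON, a list of rows, each an object with "delta_pos": the shift along the tool's x, y, z in cm, a list of three; "twist": the turn, a rotation vector about the tool's x, y, z in degrees, a list of three; "grip": the opening in per cent of the stroke, from 0 (shut) to 100 (fully open). In form: [{"delta_pos": [tx, ty, tz], "twist": [wx, wy, wz], "grip": grip}, ...]. A call has exactly 5 rows; each row is the pose to reach, as a shift and turn from the pose commanded when the call began, along the tool's axes at that moment; what a row does not reach only later rows make up. A row lasts 1/10 s, in which the tool goes at most 50 mm and 8.59 degrees, less where a joint would pass 70% of its speed; a pose out of reach is approached as far as the arm can. A call with a gripper value outside its range is refused whole. The fingers move at their own pace and stop on an object; FORCE is the grip in N (left out, the last holds). Time passes only in rows, so rows that repeat a pose let the fingers close, or fill a call up. It gives the time, the measured TCP pose, the force and the opening at its end, in the units of the state.
- state(): the state, without advancing time (a new reading comes with each control period).
- imaging.grab_frame(name): name is "scene" or "top"; returns (picture, depth): 384x512x3 uint8, red, green, blue; 384x512 float32, mm along the optical axis (not along the pixel's ray), 0 where there is no reading.
- imaging.camera_info(name): a dict with "fx", "fy", "cx", "cy" (pixels), "k1" (the pictures are not rectified: a ray, as slopes to the right and down, at radius r is drawn at 1 + k1 r^2 times it, then the intrinsics apply), "R" (3x3) and "t" (3): a world point X has camera coordinates R X + t. Camera axes: x right, y down, z forward; pixel columns grow to the right and rows downward; lengths in mm; the calibration is good to about 2 mm. A picture is of the moment at which its call begins. camera_info takes no time and is no camera call.
- job.job_done(): hands the job in, once; it reports no verdict.
The state is a dict: "time_s": time; "qpos": joint angles; "qvel": joint speeds; "effort": joint torques, N m; "ee_pos": TCP position; "ee_rot": TCP orientation; "force": force on the tool from outside, world axes, zero at the start; "torque": the same for the moment, N m; "gripper_width": finger opening in mm.
Only numpy, scipy, OpenCV 4.12 (cv2) and the standard library are available. Lean on these libraries where they do the work, as an engineer would, in place of code of your own. Each camera call takes 0.05 s, during which the arm holds its last target.

## Task

First turn the organiser's round cap by its bar grip until its window stands squarely over the red pocket, and let go of it. Then stand the lying red tin upright on the open desk, black lid up, let go, take it again from above and lower it gently (do not drop it) through the window to the floor of the red pocket, lid up. Let go, and leave the other things on the desk where they are.

Things in the scene. Friction and masses are not known exactly. Their poses are not given: they have to be found in the camera images.
- organiser: Wooden block 220 x 220 mm, 75 mm high, fixed to the desk. Origin: centre of its underside, z up. Four square pockets, each 54 x 54 mm, sides parallel to the block's, centred 62 mm from the middle towards its +x (red), +y (yellow), -x (blue), -y (green). Pocket floors and the strips on the block's top edge and sides show the colours. A round dark cap 190 mm across covers them, top face 84 mm above the desk.
- red_pocket (a point): centre of the floor of the red pocket, 8 mm above the desk, 62 mm from the block's middle; its x axis points outward from the block's middle, z up
- cap (a joint): turn of the round cap about the vertical axis through the block's middle, rad, growing counter-clockwise from above. 0: window squarely over the red pocket; 1.57: over the yellow. It turns from -0.8 to 2.6 with stops only at the ends, has no clicks, and stays where it is left (friction about 0.12 N m).
- cap_window (a point): centre of the cap's only window, a 54 x 54 mm square hole edged in white, at the cap's top face (84 mm above the desk), 62 mm from the turning axis; x axis points outward from the turning axis
- cap_knob (a point): middle of the cap's black bar grip, on the turning axis, 99 mm above the desk. The bar is 56 mm long along this point's x axis (which points to the window; a white dash marks that end), 18 mm wide along y, and rises 30 mm above the cap's top face (to 114 mm above the desk). It turns with the cap.
- tin_mid (a point): centre of the loose red tin: square section 38 x 38 mm, 120 mm long, about 0.18 kg, black lid (the last 18 mm) at one end. x axis: along the tin towards the lid; y, z: square to its sides. Starts lying on the desk (centre 19 mm up); stood on the desk its centre is 60 mm up; stood in a pocket 68 mm up, its top then 44 mm above the cap.
- mug_rim (a point): bystander: blue ceramic mug, 80 mm across, 95 mm high, standing; point at the centre of its mouth
- marker: bystander: yellow marker pen with a black cap, 140 mm long, 18 mm thick, lying on the desk; origin at its underside, mid-length
- lens_cap: bystander: black disc (lens cap), 68 mm across, 9 mm thick, lying flat; origin at its underside
- eraser: bystander: pale eraser 62 x 34 x 18 mm lying flat; origin at its underside
- sketchbook: bystander: blue closed sketchbook 150 x 105 x 18 mm lying flat; origin at its underside
- ink: bystander: amber ink jar, 56 mm across, 75 mm high, standing; origin at its underside
Mind the look-alikes: they are no part of the job. Leave any grey or turquoise look-alike of the part that bears tin_mid alone.

How it is judged:
By the outcome, as a careful person would: the job done as asked, in the order asked, and still so for the second after the job is handed in, with the robot touching nothing.
It also fails if it takes over 72 s, if anything falls off the work surface, if the arm or the gripper's body presses on something with over 40 N, if the wrist force passes 120 N, or if a joint passes its speed limit or range.

## Working session

There is one attempt and no reset: what is moved stays moved. The work goes in short steps, Python scripts to look and compute and a shell command to move; the robot and the scene stay as the last step left them, time stands still between calls to the robot, and variables do not carry over. Pictures are saved under pics/ and viewed, and the job is handed in when it is done.

```bash
ls -a; mkdir -p pics
python3 - <<'E'
from workcell import state, imaging, job, env
import cv2
print(state()); print(env.grip_depth)
for n in("scene","top"):
    p,d=imaging.grab_frame(n); cv2.imwrite(f"pics/{n}0.png",p[:,:,::-1]); 
    import numpy as np; np.savez(f"{n}0.npz",p=p,d=d)
    print(imaging.camera_info(n))
E
```

```text
.
..
pics
{'time_s': 0.0, 'qpos': array([ 6.77818589e+01,  1.83529682e+01,  8.97070354e+01, -2.00290247e-03,
        7.20432633e+01, -1.14447651e+00]), 'qvel': array([-0.01711892, -0.07324585,  0.05790843, -0.03266014,  0.05167282,
        0.04223574]), 'effort': array([-2.78956995e-04, -4.12468493e+01, -2.31963712e+01,  7.27287331e-02,
        4.57354845e-02, -1.58072667e-04]), 'ee_pos': array([206.53127885, 536.01139433, 175.00277446]), 'ee_rot': array([-9.01032843e+01,  1.58760832e-04, -2.10730455e+01]), 'force': array([-0.58784513,  0.02834017,  0.21079713]), 'torque': array([ 0.00092589, -0.05124234, -0.01459566]), 'gripper_width': 91.38494521894059}
18.8
{'fx': 383.0382212174488, 'fy': 383.0382212174488, 'cx': 259.3982480372812, 'cy': 191.13227149061177, 'k1': 0.029656569389669294, 'R': array([[ 0.05226748,  0.99862553, -0.00389354],
       [ 0.65824511, -0.03738365, -0.75187488],
       [-0.75098701,  0.0367357 , -0.65929432]]), 't': array([   6.7032984 , -313.6010706 , 1448.01006105])}
{'fx': 496.56122813024507, 'fy': 496.56122813024507, 'cx': 251.40304040131434, 'cy': 188.908698000183, 'k1': -0.10847512634453679, 'R': array([[-0.02120868, -0.99966998, -0.01449544],
       [-0.99269615,  0.02277859, -0.11847147],
       [ 0.11876255,  0.01187694, -0.99285165]]), 't': array([ -24.09357028,  548.19540782, 1420.00539515])}
```

View pics/scene0.png

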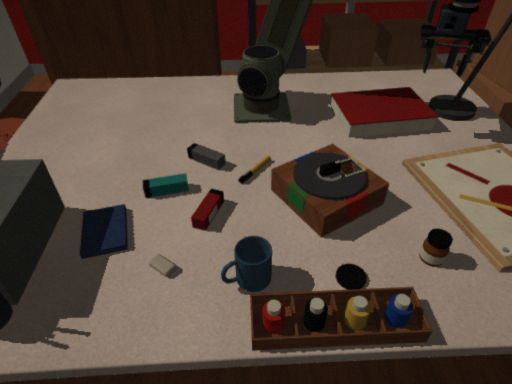

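View pics/top0.png

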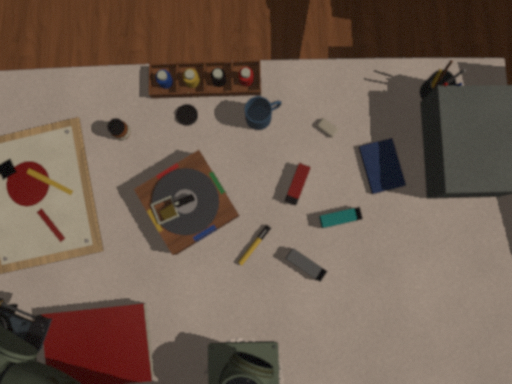

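```bash
cat > h.py <<'E'
import numpy as np, cv2
from workcell import state, imaging, job, env
from scipy.spatial.transform import Rotation as Ro
CI={n:imaging.camera_info(n) for n in("scene","top")}
def K(c): return np.array([[c['fx'],0,c['cx']],[0,c['fy'],c['cy']],[0,0,1]])
def D(c): return np.array([c['k1'],0,0,0,0.])
def cast(n,uv,z):
    c=CI[n]; uv=np.atleast_2d(np.array(uv,float))
    s=cv2.undistortPoints(uv.reshape(-1,1,2),K(c),D(c)).reshape(-1,2)
    d=np.c_[s,np.ones(len(s))]@c['R']; o=-c['R'].T@c['t']
    return o+d*((z-o[2])/d[:,2])[:,None]
def proj(n,X):
    c=CI[n]; return cv2.projectPoints(np.atleast_2d(np.array(X,float)),cv2.Rodrigues(c['R'])[0],c['t'],K(c),D(c))[0].reshape(-1,2)
def grab(n,name=None,box=None,s=4):
    p,d=imaging.grab_frame(n); np.savez(f"{n}_last.npz",p=p,d=d)
    if name: crop(p,name,box,s)
    return p,d
def crop(p,name,box,s=4):
    if box: x0,y0,x1,y1=box; p=p[y0:y1,x0:x1]
    else: s=1
    cv2.imwrite(f"pics/{name}.png",cv2.resize(p[:,:,::-1],None,fx=s,fy=s,interpolation=cv2.INTER_CUBIC))
def load(n): f=np.load(f"{n}_last.npz" ); return f['p'],f['d']
E
cp top0.npz top_last.npz; cp scene0.npz scene_last.npz
python3 - <<'E'
from h import *
p,d=load("top"); q,e=load("scene")
crop(np.clip(p*1.6,0,255).astype(np.uint8),"top_org",(130,145,245,260),5)
crop(np.clip(q*1.6,0,255).astype(np.uint8),"sc_org",(265,140,395,230),6)
crop(np.clip(p*1.6,0,255).astype(np.uint8),"top_tin",(235,150,365,285),4)
E
```

```text
(no output)
```

View pics/top_org.png

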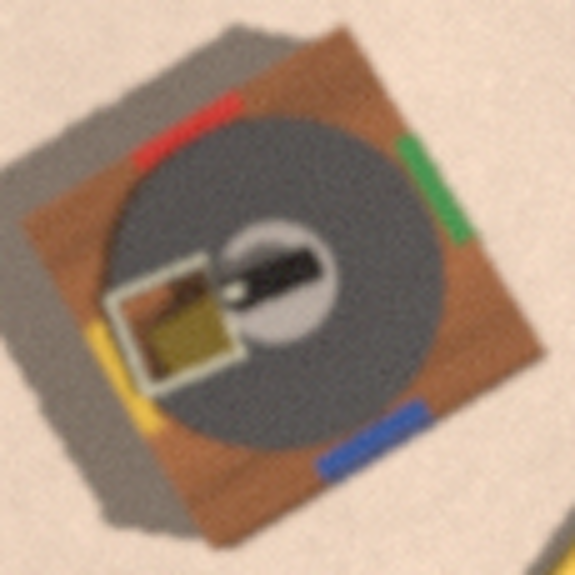

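View pics/sc_org.png

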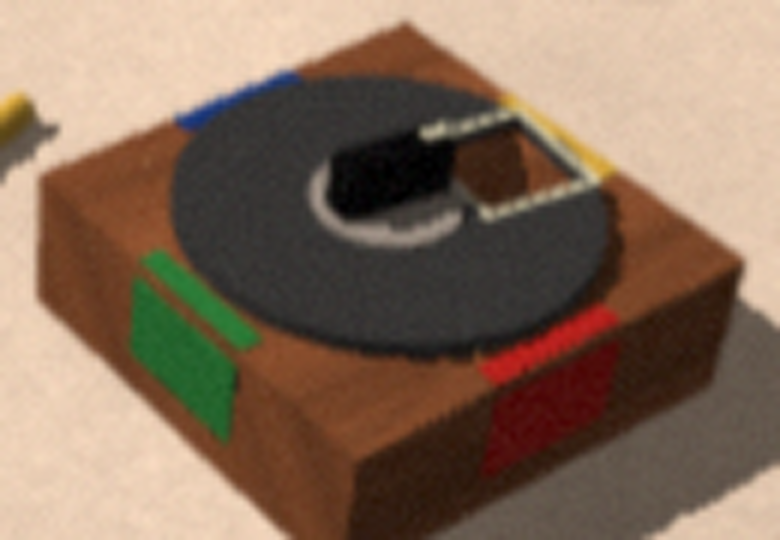

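View pics/top_tin.png

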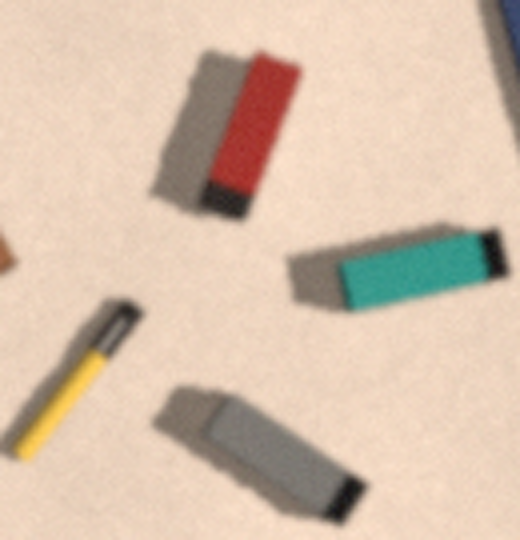

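```bash
cat > org.py <<'E'
from h import *
def un(pts,x0,y0,s): return (np.array(pts,float)+.5)/s-.5+np.array([x0,y0])
def ang(v): return np.degrees(np.arctan2(v[1],v[0]))
E
python3 - <<'E'
from org import *
c=cast("top",un([(343,27),(548,350),(220,547),(25,222)],130,145,5),75)
print("corners",c.round(1)); print("ctr",c.mean(0), [np.linalg.norm(c[i]-c[i-1]).round(1) for i in range(4)])
print("x-dir",ang(c[0]+c[3]-c[1]-c[2]), "via y", ang(c[3]+c[2]-c[0]-c[1])-90)
c=cast("scene",un([(407,22),(744,265),(355,462),(40,180)],265,140,6),75)
print("scene corners",c.round(1)); print("ctr",c.mean(0), [np.linalg.norm(c[i]-c[i-1]).round(1) for i in range(4)])
print("x-dir",ang(c[2]+c[1]-c[0]-c[3]))
w=cast("top",un([(103,298),(207,253),(247,352),(150,397)],130,145,5),84)
print("win",w.round(1),w.mean(0),[np.linalg.norm(w[i]-w[i-1]).round(1) for i in range(4)], ang(w[0]+w[3]-w[1]-w[2]))
# cap circle
p,d=load("top")
hsv=cv2.cvtColor(p,cv2.COLOR_RGB2HSV)
k=cast("top",un([(278,115),(275,450),(445,285),(103,290)],130,145,5),84); print("cap",k.round(1))
# bar top z=114
b=cast("top",un([(228,290),(312,248),(322,277),(240,308)],130,145,5),114); print("bar",b.round(1),b.mean(0), ang(b[0]+b[3]-b[1]-b[2]))
# tin
for z,pts in((38,[(258,52),(302,68),(248,220),(202,203)]),):
    t=cast("top",un(pts,235,150,4),z); print("tin",t.round(1),t.mean(0),[np.linalg.norm(t[i]-t[i-1]).round(1) for i in range(4)],ang(t[2]+t[3]-t[0]-t[1]))
E
```

```text
corners [[658.6 113.9  75. ]
 [470.2  -0.7  75. ]
 [363.  186.1  75. ]
 [549.9 298.   75. ]]
ctr [510.42207937 149.31614939  75.        ] [np.float64(213.8), np.float64(220.5), np.float64(215.4), np.float64(217.7)]
x-dir 31.112837368494443 via y 30.201732065564656
scene corners [[357.3 191.6  75. ]
 [550.1 300.2  75. ]
 [659.9 111.5  75. ]
 [473.    1.1  75. ]]
ctr [510.06790425 151.1233784   75.        ] [np.float64(222.9), np.float64(221.2), np.float64(218.4), np.float64(217.1)]
x-dir 29.970368012083828
win [[504.3 250.6  84. ]
 [528.6 191.2  84. ]
 [472.1 168.6  84. ]
 [447.8 223.8  84. ]] [488.20835053 208.5530232   84.        ] [np.float64(62.6), np.float64(64.3), np.float64(60.9), np.float64(60.3)] 112.96181836813818
cap [[606.8 150.3  84. ]
 [416.7 153.2  84. ]
 [507.5  56.3  84. ]
 [508.9 250.6  84. ]]
bar [[504.5 174.2 114. ]
 [526.8 127.4 114. ]
 [510.6 122.  114. ]
 [494.4 167.6 114. ]] [509.06517126 147.78880375 114.        ] 112.60151299068548
tin [[ 621.2 -177.8   38. ]
 [ 608.6 -209.6   38. ]
 [ 497.9 -166.5   38. ]
 [ 511.1 -133.5   38. ]] [ 559.72478647 -171.84592608   38.        ] [np.float64(118.7), np.float64(34.2), np.float64(118.8), np.float64(35.5)] 158.39208097175865
```

```bash
cat > go.py <<'E'
# usage: go.py x y z [yaw]  -> total delta (cm, tool axes) and twist for tool-down target (prints only)
import sys
from h import *
s=state(); R=Ro.from_euler('xyz',s['ee_rot'],degrees=True)
a=list(map(float,sys.argv[1:]))
e=s['ee_rot']; print("t",round(s['time_s'],2),"pos",s['ee_pos'].round(1),"rot",e.round(2),"F",s['force'].round(1),"w",round(s['gripper_width'],1),"q",s['qpos'].round(0))
print("delta_cm",(R.inv().apply(np.array(a[:3])-s['ee_pos'])/10).round(2))
if len(a)>3:
    rr=[-90,0,a[3]] if len(a)==4 else a[3:6]
    T=Ro.from_euler('xyz',rr,degrees=True); print("twist",(R.inv()*T).as_rotvec(degrees=True).round(2))
E
python3 go.py 510.5 150.5 180 -67.2
```

```text
t 0.1 pos [206.6 536.1 175.1] rot [-90.09   0.   -21.07] F [-0.2 -0.6  0.5] w 91.3 q [68. 18. 90. -0. 72. -1.]
delta_cm [ 42.23  -0.45 -25.05]
twist [8.000e-02 4.613e+01 4.000e-02]
```

```bash
python3 -m pendant '[{"delta_pos":[4,0,-2.4],"twist":[0,8,0],"grip":100},{"delta_pos":[8,0,-4.8],"twist":[0,16,0],"grip":100},{"delta_pos":[12,0,-7.2],"twist":[0,24,0],"grip":100},{"delta_pos":[16,-0.2,-9.6],"twist":[0,32,0],"grip":100},{"delta_pos":[20,-0.4,-12],"twist":[0,40,0],"grip":100}]'; python3 go.py 510.5 150.5 180 -67.2
```

```text
time_s: 0.6
ee_pos: [350.8, 350.9, 179.5]
ee_rot: [-90.0, -0.0, -61.4]
force: [1.0, -0.3, 0.3]
gripper_width: 91.3
t 0.6 pos [350.8 350.9 179.5] rot [-9.004e+01 -1.000e-02 -6.137e+01] F [ 1.  -0.3  0.3] w 91.3 q [44. 11. 99. -0. 70. 15.]
delta_cm [25.24 -0.04  4.42]
twist [0.04 5.83 0.01]
```

```bash
python3 -m pendant '[{"delta_pos":[5,0,0.8],"twist":[0,2,0],"grip":100},{"delta_pos":[10,0,1.6],"twist":[0,4,0],"grip":100},{"delta_pos":[15,0,2.5],"twist":[0,5.8,0],"grip":100},{"delta_pos":[20,0,3.4],"twist":[0,5.8,0],"grip":100},{"delta_pos":[24.6,0,4.3],"twist":[0,5.8,0],"grip":100}]'
python3 - <<'E'
from org import *
p,d=grab("top"); crop(np.clip(p*1.6,0,255).astype(np.uint8),"t1",(120,110,250,270),4)
q,d=grab("scene"); crop(np.clip(q*1.6,0,255).astype(np.uint8),"s1",(255,80,395,230),5)
E
python3 go.py 510.5 150.5 120 -67.2
```

```text
time_s: 1.1
ee_pos: [507.6, 156.2, 179.6]
ee_rot: [-90.0, 0.0, -66.9]
force: [0.1, 0.5, 0.3]
gripper_width: 91.1
t 1.2 pos [510.  153.7 179.2] rot [-89.98  -0.13 -67.24] F [-1.2  2.1 -0.4] w 91.4 q [16. 14. 95. -0. 71. -7.]
delta_cm [ 0.3   5.92 -0.08]
twist [-0.02 -0.04  0.13]
```

View pics/s1.png

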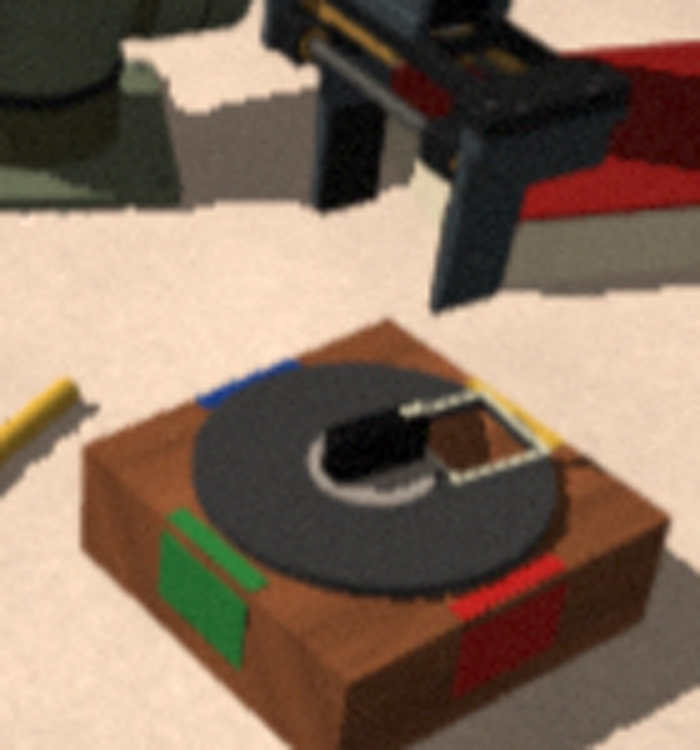

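```bash
python3 -m pendant '[{"delta_pos":[0.3,3,0],"twist":[0,0,0],"grip":100},{"delta_pos":[0.3,6,-0.1],"twist":[0,0,0],"grip":100},{"delta_pos":[0.3,8,-0.1],"twist":[0,0,0],"grip":70},{"delta_pos":[0.3,8.9,-0.1],"twist":[0,0,0],"grip":50},{"delta_pos":[0.3,8.9,-0.1],"twist":[0,0,0],"grip":40}]' 15;python3 -m pendant '[{"delta_pos":[0,0,0],"twist":[0,0,0],"grip":20},{"delta_pos":[0,0,0],"twist":[0,0,0],"grip":10},{"delta_pos":[0,0,0],"twist":[0,0,0],"grip":0},{"delta_pos":[0,0,0],"twist":[0,0,0],"grip":0},{"delta_pos":[0,0,0],"twist":[0,0,0],"grip":0}]' 15;  python3 go.py 510.5 150.5 90 -67.2
```

```text
time_s: 1.7
ee_pos: [505.9, 155.3, 89.7]
ee_rot: [-90.2, 0.0, -66.8]
force: [-0.1, 0.5, 0.1]
gripper_width: 70.0
time_s: 2.2
ee_pos: [507.3, 155.1, 91.2]
ee_rot: [-90.0, -0.0, -66.9]
force: [0.4, 0.2, -0.2]
gripper_width: 29.9
t 2.2 pos [507.3 155.1  91.2] rot [-89.95  -0.   -66.88] F [ 0.4  0.2 -0.2] w 29.9 q [ 16.  18. 103.   0.  59.  -7.]
delta_cm [0.55 0.12 0.11]
twist [-0.05  0.32  0.  ]
```

```bash
python3 -m pendant '[{"delta_pos":[0.5,0.1,0.1],"twist":[0,0,0],"grip":29},{"delta_pos":[0.5,0.1,0.1],"twist":[0,0,0],"grip":29},{"delta_pos":[0.5,0.1,0.1],"twist":[0,0,0],"grip":0},{"delta_pos":[0.5,0.1,0.1],"twist":[0,0,0],"grip":0},{"delta_pos":[0.5,0.1,0.1],"twist":[0,0,0],"grip":0}]' 20;  python3 go.py 510.5 150.5 90 -67.2;python3 -m pendant '[{"delta_pos":[0,0,0],"twist":[0,0,0],"grip":0},{"delta_pos":[0,0,0],"twist":[0,0,0],"grip":0},{"delta_pos":[0,0,0],"twist":[0,0,0],"grip":0},{"delta_pos":[0,0,0],"twist":[0,0,0],"grip":0},{"delta_pos":[0,0,0],"twist":[0,0,0],"grip":0}]' 20;  python3 go.py 510.5 150.5 90 -67.2
```

```text
time_s: 2.7
ee_pos: [510.0, 150.8, 89.8]
ee_rot: [-90.0, 0.0, -66.9]
force: [-0.2, -0.7, -1.0]
gripper_width: 5.6
t 2.7 pos [510.  150.8  89.8] rot [-9.000e+01  1.000e-02 -6.687e+01] F [-0.2 -0.7 -1. ] w 5.6 q [ 15.  19. 103.   0.  59.  -8.]
delta_cm [ 0.05 -0.02  0.04]
twist [ 0.    0.33 -0.01]
time_s: 3.2
ee_pos: [510.0, 150.8, 89.9]
ee_rot: [-90.0, 0.0, -66.9]
force: [1.3, -0.6, 0.7]
gripper_width: 0.4
t 3.2 pos [510.  150.8  89.9] rot [-90.     0.   -66.87] F [ 1.3 -0.6  0.7] w 0.4 q [ 15.  19. 103.   0.  59.  -8.]
delta_cm [ 0.05 -0.01  0.04]
twist [-0.    0.33 -0.  ]
```

Run:
```python
from org import *
p,d=grab("top"); crop(np.clip(p*1.6,0,255).astype(np.uint8),"t2",(120,110,250,270),4)
q,d=grab("scene"); crop(np.clip(q*1.6,0,255).astype(np.uint8),"s2",(255,80,395,230),5)
for n in CI: print(proj(n,[[510,150.8,90],[510,150.8,114]]))
```

```text
[[329.01850586 171.71683017]
 [330.09612638 164.45431479]]
[[184.89102243 201.25058209]
 [183.61215951 200.43549091]]
```

View pics/s2.png

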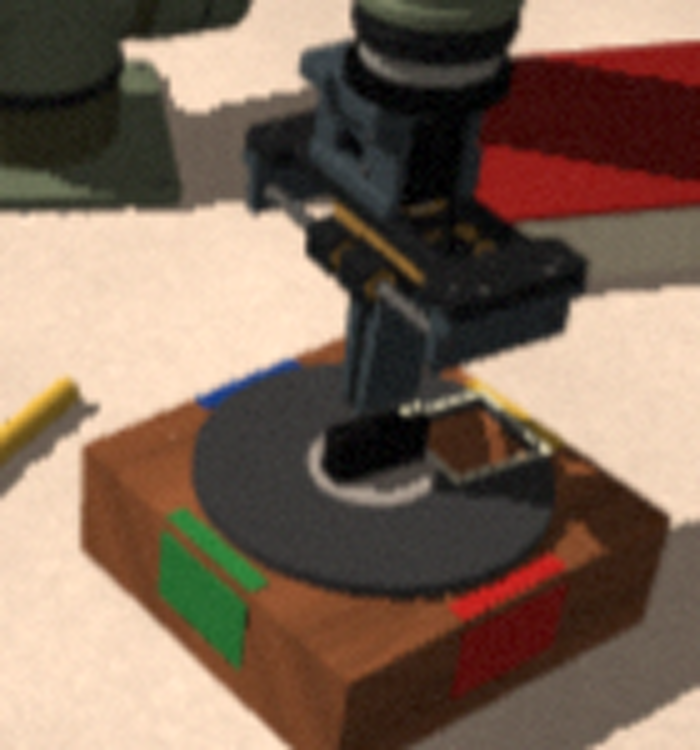

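View pics/t2.png

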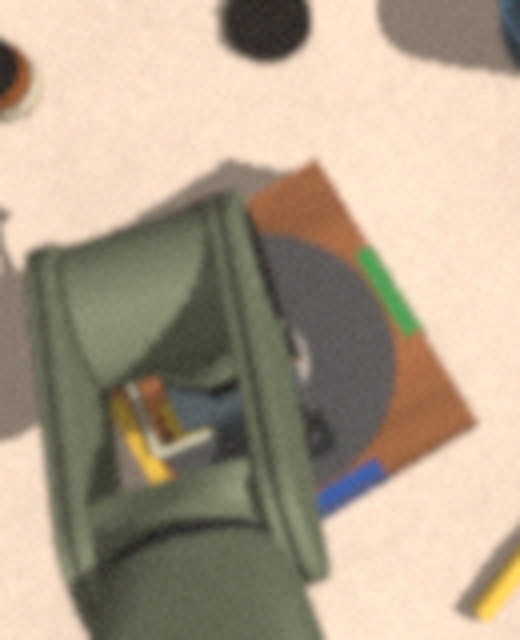

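Run:
```python
from org import *
def pt(n,u,v,d):
    c=CI[n]; s=cv2.undistortPoints(np.array([[[u,v]]],float),K(c),D(c)).reshape(2)
    return c['R'].T@(np.array([s[0],s[1],1])*d-c['t'])
q,d=load("scene")
for x,y in [(375,320),(395,330),(395,360),(390,380),(380,395),(395,400),(405,390),(385,415),(370,440),(370,450),(350,425),(350,460),(400,460),(500,370),(480,330)]:
    u,v=un((x,y),255,80,5); u,v=int(round(u)),int(round(v)); print((x,y),(u,v),pt("scene",u,v,d[v,u]).round(0),q[v,u])
```

```text
(375, 320) (330, 144) [526. 138. 189.] [31 35 37]
(395, 330) (334, 146) [522. 150. 180.] [13 17 19]
(395, 360) (334, 152) [523. 152. 163.] [19 20 22]
(390, 380) (333, 156) [519. 152. 148.] [16 20 21]
(380, 395) (331, 159) [523. 147. 141.] [19 20 22]
(395, 400) (334, 160) [512. 159. 130.] [23 24 24]
(405, 390) (336, 158) [512. 163. 136.] [18 20 21]
(385, 415) (332, 163) [505. 157. 114.] [8 6 5]
(370, 440) (329, 168) [522. 146. 112.] [2 2 3]
(370, 450) (329, 170) [521. 147. 105.] [8 7 8]
(350, 425) (325, 165) [510. 138. 113.] [11 11  9]
(350, 460) (325, 172) [524. 136. 101.] [2 2 2]
(400, 460) (335, 172) [514. 166.  92.] [15 13 13]
(500, 370) (355, 154) [315. 281.   1.] [150 132 115]
(480, 330) (351, 146) [589. 170. 225.] [16 18 20]
```

Run:
```python
from org import *
for P in [(509.5,154.5,179),(509.5,154.5,205),(510,150.8,90),(510,150.8,116)]:
    for dz in(-45,0,45):
        y=np.radians(-67.2); Q=np.array(P)+dz*np.array([-np.sin(y),np.cos(y),0])
        print(P,dz,((proj("scene",Q)[0]-[255,80]+.5)*5).round())
q,d=load("scene")
from h import *
def pt(n,u,v,d):
    c=CI[n]; s=cv2.undistortPoints(np.array([[[u,v]]],float),K(c),D(c)).reshape(2)
    return c['R'].T@(np.array([s[0],s[1],1])*d-c['t'])
for v in range(140,176,2):
  print(v,[tuple(pt("scene",u,v,d[v,u]).round(0).astype(int)) for u in (327,329,331,333,335)])
print(state())
```

```text
(509.5, 154.5, 179) -45 [351. 275.]
(509.5, 154.5, 179) 0 [401. 319.]
(509.5, 154.5, 179) 45 [454. 367.]
(509.5, 154.5, 205) -45 [356. 231.]
(509.5, 154.5, 205) 0 [407. 275.]
(509.5, 154.5, 205) 45 [462. 322.]
(510, 150.8, 90) -45 [326. 415.]
(510, 150.8, 90) 0 [373. 461.]
(510, 150.8, 90) 45 [422. 510.]
(510, 150.8, 116) -45 [331. 376.]
(510, 150.8, 116) 0 [378. 422.]
(510, 150.8, 116) 45 [429. 470.]
140 [(np.int64(547), np.int64(124), np.int64(215)), (np.int64(546), np.int64(129), np.int64(214)), (np.int64(543), np.int64(135), np.int64(212)), (np.int64(561), np.int64(135), np.int64(224)), (np.int64(566), np.int64(138), np.int64(227))]
142 [(np.int64(508), np.int64(135), np.int64(183)), (np.int64(523), np.int64(136), np.int64(193)), (np.int64(528), np.int64(140), np.int64(196)), (np.int64(540), np.int64(141), np.int64(204)), (np.int64(567), np.int64(138), np.int64(222))]
144 [(np.int64(513), np.int64(135), np.int64(180)), (np.int64(523), np.int64(137), np.int64(187)), (np.int64(528), np.int64(140), np.int64(191)), (np.int64(526), np.int64(146), np.int64(189)), (np.int64(523), np.int
[... 3565 characters left out ...]
(np.int64(516), np.int64(166), np.int64(86))]
{'time_s': 3.3, 'qpos': array([ 1.52315286e+01,  1.85395136e+01,  1.02691266e+02,  4.10215813e-03,
        5.87633822e+01, -7.89744718e+00]), 'qvel': array([-0.03458409,  0.00207897,  0.01046053,  0.08512587,  0.03735138,
       -0.14408909]), 'effort': array([ 3.45550594e-03, -3.87261057e+01, -2.04960787e+01,  6.15798309e-02,
        4.65512637e-02,  2.15255756e-05]), 'ee_pos': array([510.00571633, 150.80928475,  89.86929479]), 'ee_rot': array([-8.99937357e+01,  2.67233186e-03, -6.68731512e+01]), 'force': array([ 0.2619154 , -0.53543262, -0.23669908]), 'torque': array([-0.06834023,  0.08544622, -0.06770994]), 'gripper_width': 0.5799702511638035}
```

```bash
cat >> org.py <<'E'
def cloud(n,d):
    c=CI[n]; v,u=np.nonzero(d>0)
    s=cv2.undistortPoints(np.c_[u,v].astype(float).reshape(-1,1,2),K(c),D(c)).reshape(-1,2)
    X=(np.c_[s,np.ones(len(s))]*d[v,u][:,None]-c['t'])@c['R']
    return u,v,X
E
python3 - <<'E'
from org import *
q,d=load("scene"); u,v,X=cloud("scene",d); s=state()
y=np.radians(s['ee_rot'][2]); A=np.array([[np.cos(y),np.sin(y)],[-np.sin(y),np.cos(y)]])
m=(abs(X[:,0]-515)<80)&(abs(X[:,1]-150)<110)
L=(X[:,:2]-s['ee_pos'][:2])@A.T
for z in range(120,260,6):
    k=m&(abs(X[:,2]-z)<3)
    if k.sum(): print(z,k.sum(),"u",u[k].min(),u[k].max(),"toolx",np.percentile(L[k,0],[5,95]).round(0),"toolz",np.percentile(L[k,1],[10,50,90]).round(0))
# flat check of heights elsewhere
k=(abs(u-60)<20)&(abs(v-120)<10); print("desk z",np.median(X[k,2]))
k=(abs(X[:,0]-510)<120)&(abs(X[:,1]-150)<120)&(X[:,2]<90)&(X[:,2]>65);print(np.histogram(X[k,2],10))
E
```

```text
120 4 u 321 339 toolx [-22.  23.] toolz [-3. -0.  4.]
132 16 u 323 338 toolx [-13.  19.] toolz [-5.  6.  8.]
138 29 u 324 338 toolx [-12.  19.] toolz [-0.  8. 10.]
144 27 u 324 338 toolx [-11.  19.] toolz [-4.  8. 10.]
150 32 u 324 339 toolx [-13.  18.] toolz [-4.  9. 10.]
156 28 u 324 339 toolx [-13.  18.] toolz [-3.  9. 11.]
162 30 u 324 339 toolx [-8. 19.] toolz [-5. 10. 12.]
168 35 u 324 339 toolx [-9. 19.] toolz [-7. 10. 11.]
174 28 u 324 339 toolx [-6. 20.] toolz [-7. 11. 12.]
180 23 u 325 338 toolx [-1. 19.] toolz [-6. 10. 13.]
186 26 u 325 340 toolx [-8. 19.] toolz [-7. 11. 14.]
192 15 u 325 340 toolx [-7. 19.] toolz [ 5. 13. 14.]
198 5 u 330 332 toolx [16. 19.] toolz [ 9. 12. 14.]
204 5 u 332 340 toolx [ 8. 33.] toolz [22. 23. 55.]
210 81 u 304 367 toolx [-29.  38.] toolz [-74.  79.  80.]
216 114 u 304 367 toolx [-26.  40.] toolz [-74.  24.  81.]
222 179 u 305 368 toolx [-26.  39.] toolz [-74.  25.  80.]
228 153 u 305 368 toolx [-26.  39.] toolz [-74.  15.  57.]
234 160 u 303 371 toolx [-25.  39.] toolz [-74.  16.  85.]
240 99 u 304 371 toolx [-28.  39.] toolz [-47.  23.  87.]
246 190 u 304 371 toolx [-21.  38.] toolz [-61.  23.  87.]
252 499 u 304 372 toolx [-27.  33.] toolz [-71.  51.  81.]
258 92 u 317 350 toolx [-19.  26.] toolz [-40.   9.  14.]
desk z 1.4738700745867939
(array([  60,   81,   48,  251,  809,  295,   91,  885, 1026,   95]), array([65.00593949, 67.49255894, 69.97917838, 72.46579782, 74.95241727,
       77.43903671, 79.92565616, 82.4122756 , 84.89889505, 87.38551449,
       89.87213393]))
```

```bash
python3 -m pendant '[{"delta_pos":[0,-0.5,0],"twist":[0,0,0],"grip":60},{"delta_pos":[0,-0.5,0],"twist":[0,0,0],"grip":60},{"delta_pos":[0,-0.5,0],"twist":[0,0,0],"grip":60},{"delta_pos":[0,-0.5,0],"twist":[0,0,0],"grip":60},{"delta_pos":[0,-0.5,0],"twist":[0,0,0],"grip":60}]' 20; python3 -m pendant '[{"delta_pos":[0,0.5,0],"twist":[0,0,0],"grip":60},{"delta_pos":[0,1.5,0],"twist":[0,0,0],"grip":60},{"delta_pos":[0,2.5,0],"twist":[0,0,0],"grip":60},{"delta_pos":[0,3.0,0],"twist":[0,0,0],"grip":60},{"delta_pos":[0,3,0],"twist":[0,0,0],"grip":60}]';python3 - <<'E'
from org import *
q,d=grab("scene"); crop(np.clip(q*1.6,0,255).astype(np.uint8),"s3",(255,80,395,230),5)
print(state()['ee_pos'])
E
```

```text
time_s: 3.8
ee_pos: [509.9, 150.8, 94.8]
ee_rot: [-90.0, 0.0, -66.9]
force: [0.1, -0.2, 0.3]
gripper_width: 37.7
time_s: 4.3
ee_pos: [509.1, 150.6, 63.5]
ee_rot: [-90.2, 0.0, -66.9]
force: [0.2, -0.2, -0.6]
gripper_width: 54.8
[509.63143537 150.69717495  64.16583852]
```

View pics/s3.png

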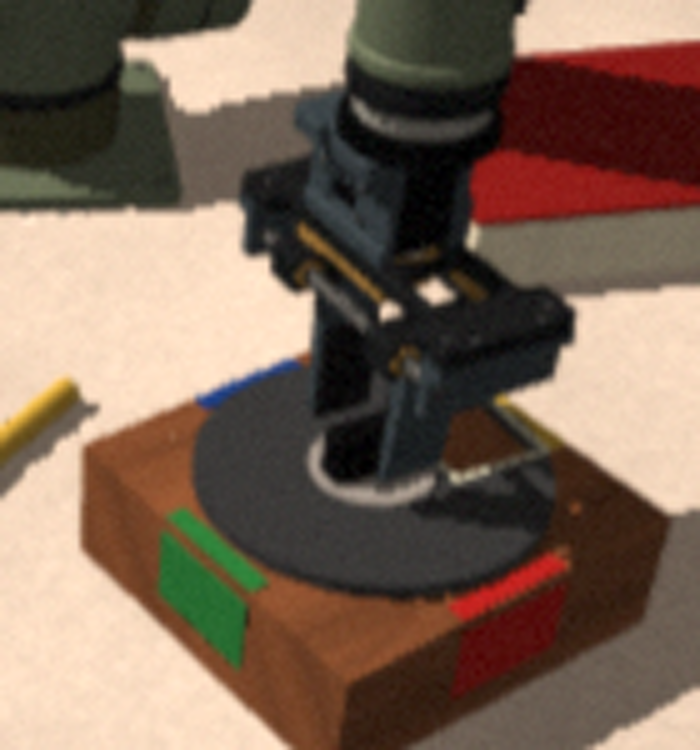

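```bash
python3 -m pendant '[{"delta_pos":[0,0.5,0],"twist":[0,0,0],"grip":60},{"delta_pos":[0,0.9,0],"twist":[0,0,0],"grip":40},{"delta_pos":[0,0.9,0],"twist":[0,0,0],"grip":20},{"delta_pos":[0,0.9,0],"twist":[0,0,0],"grip":0},{"delta_pos":[0,0.9,0],"twist":[0,0,0],"grip":0}]' 20; python3 -m pendant '[{"delta_pos":[0,0,0],"twist":[0,0,0],"grip":0},{"delta_pos":[0,0,0],"twist":[0,0,0],"grip":0},{"delta_pos":[0,0,0],"twist":[0,0,0],"grip":0},{"delta_pos":[0,0,0],"twist":[0,0,0],"grip":0},{"delta_pos":[0,0,0],"twist":[0,0,0],"grip":0}]'
python3 - <<'E'
from org import *
q,d=grab("scene"); crop(np.clip(q*1.6,0,255).astype(np.uint8),"s4",(255,80,395,230),5)
E
python3 go.py 510.5 150.5 55 -149.5
```

```text
time_s: 4.85
ee_pos: [510.2, 150.9, 56.0]
ee_rot: [-90.0, 0.0, -66.9]
force: [0.6, -0.5, -0.0]
gripper_width: 25.8
time_s: 5.35
ee_pos: [511.3, 151.4, 56.1]
ee_rot: [-89.8, -0.0, -66.9]
force: [4.2, 3.0, -1.9]
gripper_width: 17.8
t 5.4 pos [511.2 151.4  56.1] rot [-89.84   0.   -66.88] F [ 5.   2.7 -2.4] w 18.4 q [ 15.  21. 105.   0.  54.  -8.]
delta_cm [ 0.05  0.11 -0.1 ]
twist [-0.13 82.62 -0.12]
```

View pics/s4.png

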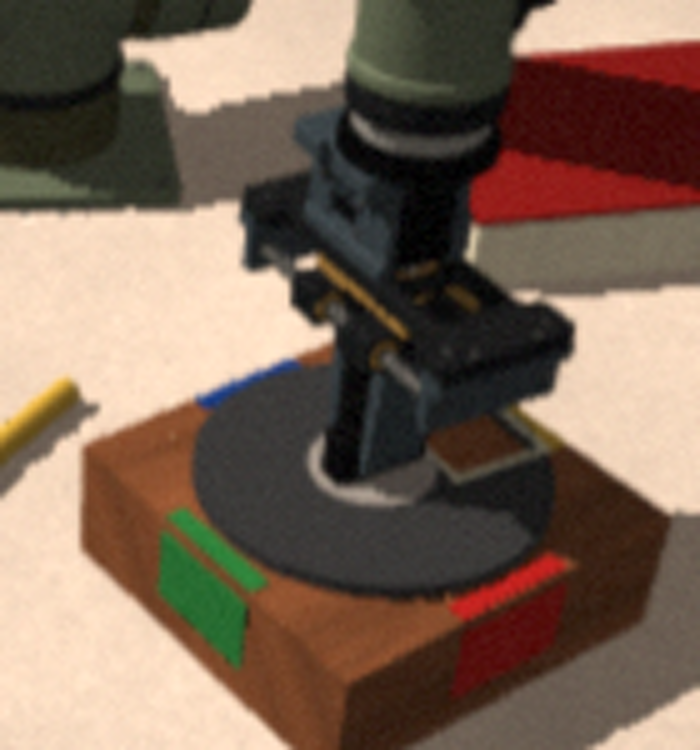

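```bash
python3 -m pendant '[{"delta_pos":[0,0,0.1],"twist":[0,7,0],"grip":0},{"delta_pos":[0,0,0.1],"twist":[0,14,0],"grip":0},{"delta_pos":[0,0,0.1],"twist":[0,21,0],"grip":0},{"delta_pos":[0,0,0.1],"twist":[0,28,0],"grip":0},{"delta_pos":[0,0,0.1],"twist":[0,35,0],"grip":0}]' 30;python3 go.py 511.5 151.4 55 -149.5;python3 -m pendant '[{"delta_pos":[0,0,0],"twist":[0,7,0],"grip":0},{"delta_pos":[0,0,0],"twist":[0,14,0],"grip":0},{"delta_pos":[0,0,0],"twist":[0,21,0],"grip":0},{"delta_pos":[0,0,0],"twist":[0,28,0],"grip":0},{"delta_pos":[0,0,0],"twist":[0,35,0],"grip":0}]';python3 go.py 511.5 151.4 55 -149.5
```

```text
time_s: 5.9
ee_pos: [510.5, 151.2, 56.1]
ee_rot: [-90.0, -0.0, -102.1]
force: [0.4, 1.6, 1.6]
gripper_width: 17.6
t 5.9 pos [510.5 151.2  56.1] rot [-9.0040e+01 -1.0000e-02 -1.0213e+02] F [0.4 1.6 1.6] w 17.6 q [ 15.  21. 105.   0.  54.  27.]
delta_cm [-0.04  0.11  0.1 ]
twist [3.000e-02 4.737e+01 2.000e-02]
time_s: 6.4
ee_pos: [509.8, 151.6, 56.1]
ee_rot: [-90.1, -0.1, -137.1]
force: [-0.3, 2.8, 1.9]
gripper_width: 18.0
t 6.4 pos [509.8 151.6  56.1] rot [-9.0090e+01 -6.0000e-02 -1.3714e+02] F [-0.3  2.8  1.9] w 18.0 q [ 15.  21. 105.   0.  54.  62.]
delta_cm [-0.11  0.11  0.13]
twist [ 0.09 12.36  0.07]
```

```bash
python3 -m pendant '[{"delta_pos":[0,0,0],"twist":[0,6,0],"grip":0},{"delta_pos":[0,0,0],"twist":[0,12.5,0],"grip":0},{"delta_pos":[0,0,0],"twist":[0,12.5,0],"grip":0},{"delta_pos":[0,0,0],"twist":[0,12.5,0],"grip":0},{"delta_pos":[0,0,0],"twist":[0,12.5,0],"grip":0}]';python3 -m pendant '[{"delta_pos":[0,0,0],"twist":[0,0,0],"grip":50},{"delta_pos":[0,0,0],"twist":[0,0,0],"grip":50},{"delta_pos":[0,0,0],"twist":[0,0,0],"grip":50},{"delta_pos":[0,0,0],"twist":[0,0,0],"grip":50},{"delta_pos":[0,0,0],"twist":[0,0,0],"grip":50}]';python3 -m pendant '[{"delta_pos":[0,-2,0],"twist":[0,0,0],"grip":50},{"delta_pos":[0,-5,0],"twist":[0,0,0],"grip":50},{"delta_pos":[0,-10,0],"twist":[0,0,0],"grip":50},{"delta_pos":[0,-13,0],"twist":[0,0,0],"grip":50},{"delta_pos":[0,-13,0],"twist":[0,0,0],"grip":50}]'; python3 go.py 480 -80 180 0
python3 - <<'E'
from org import *
q,d=grab("scene"); crop(np.clip(q*1.6,0,255).astype(np.uint8),"s5",(265,140,395,230),6)
E
```

```text
time_s: 6.9
ee_pos: [509.6, 151.8, 56.1]
ee_rot: [-90.1, -0.1, -149.3]
force: [-2.6, 4.1, 3.8]
gripper_width: 17.9
time_s: 7.4
ee_pos: [510.9, 151.0, 55.8]
ee_rot: [-90.0, -0.0, -149.4]
force: [-0.3, 0.1, 0.4]
gripper_width: 45.8
time_s: 7.9
ee_pos: [514.0, 152.0, 190.9]
ee_rot: [-89.8, 0.6, -149.4]
force: [0.1, 0.8, -0.7]
gripper_width: 45.5
t 7.9 pos [514.  152.  190.9] rot [ -89.84    0.58 -149.36] F [ 0.1  0.8 -0.7] w 45.5 q [15. 14. 94. -0. 72. 75.]
delta_cm [14.76  0.99 18.22]
twist [  -0.81 -149.36    0.  ]
```

View pics/s5.png

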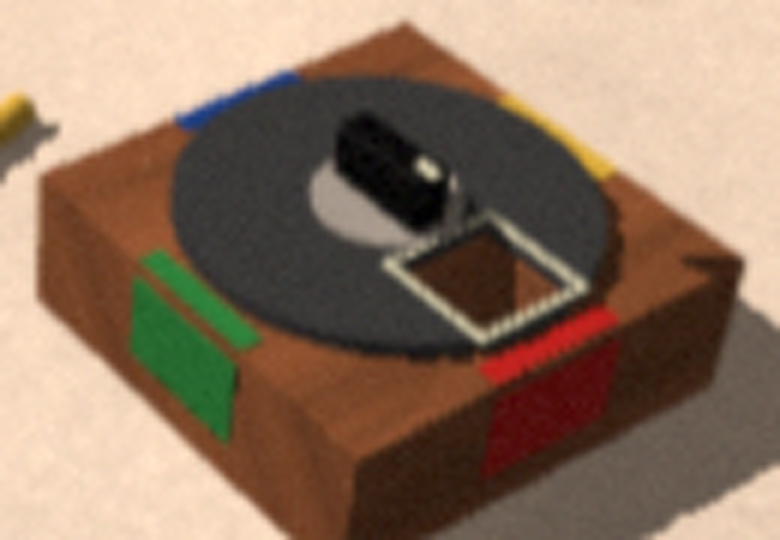

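Run:
```python
from org import *
w=cast("scene",un([(383,264),(487,212),(590,290),(483,346)],265,140,6),84)
print(w.round(1),w.mean(0),[np.linalg.norm(w[i]-w[i-1]).round(1) for i in range(4)])
print(ang(w[2]+w[3]-w[0]-w[1]), ang(w[1]+w[2]-w[0]-w[3])-90)
c=cast("scene",un([(407,22),(744,265),(355,462),(40,180)],265,140,6),75); o=c.mean(0)
print("from ctr",ang(w.mean(0)-o),np.linalg.norm((w.mean(0)-o)[:2]), "block",ang(c[2]+c[1]-c[0]-c[3]),ang(c[1]+c[0]-c[2]-c[3])-90)
r=cast("scene",un([(148,255),(255,345)],265,140,6),75); print("green strip",ang(r[1]-r[0]))
r=cast("scene",un([(483,378),(617,318)],265,140,6),75); print("red strip mid dir",ang(r.mean(0)-o), ang(r[1]-r[0])-90)
```

```text
[[551.  142.2  84. ]
 [518.5 194.2  84. ]
 [572.8 225.8  84. ]
 [605.1 173.2  84. ]] [561.86359229 183.84168453  84.        ] [np.float64(62.4), np.float64(61.4), np.float64(62.8), np.float64(61.7)]
30.015690727107263 31.755282542015806
from ctr 32.27978770909129 61.26402578853177 block 29.970368012083828 30.738398939020655
green strip 32.03598648707026
red strip mid dir 31.312700414547155 27.559341171718458
```

```bash
python3 go.py 546 -166 185 158.4
```

```text
t 7.95 pos [512.3 151.5 188.1] rot [ -89.92    0.28 -149.36] F [ 0.9 -0.   0.1] w 45.9 q [15. 14. 94. -0. 72. 75.]
delta_cm [13.28  0.28 29.04]
twist [ 5.000e-02  5.224e+01 -3.000e-01]
```

```bash
python3 -m pendant '[{"delta_pos":[1.8,0,4.2],"twist":[0,7,0],"grip":50},{"delta_pos":[3.7,0,8.4],"twist":[0,14,0],"grip":70},{"delta_pos":[5.6,0,12.6],"twist":[0,21,0],"grip":100},{"delta_pos":[7.5,0.2,16.8],"twist":[0,28,0],"grip":100},{"delta_pos":[9.4,0.3,21],"twist":[0,35,0],"grip":100}]';python3 go.py 546 -166 185 158.4
python3 - <<'E'
from org import *
p,d=grab("top"); crop(np.clip(p*1.6,0,255).astype(np.uint8),"t6",(130,145,245,260),5)
E
```

```text
time_s: 8.45
ee_pos: [535.8, -79.0, 180.9]
ee_rot: [-90.0, -0.2, 175.4]
force: [-0.1, -0.2, 0.3]
gripper_width: 74.5
t 8.45 pos [535.8 -79.  180.9] rot [-90.02  -0.19 175.35] F [-0.1 -0.2  0.3] w 74.5 q [-10.  15.  93.   0.  72.  85.]
delta_cm [-1.72 -0.42  8.58]
twist [-1.000e-02  1.695e+01  2.000e-01]
```

View pics/t6.png

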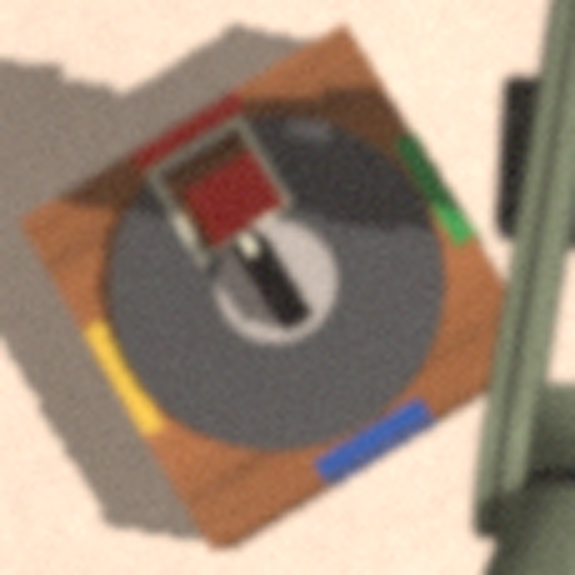

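```bash
python3 - <<'E'
from org import *
w=cast("top",un([(145,180),(240,117),(293,197),(203,260)],130,145,5),84)
print(w.round(1),w.mean(0),[np.linalg.norm(w[i]-w[i-1]).round(1) for i in range(4)])
print(ang(w[0]+w[1]-w[2]-w[3]), ang(w[0]+w[3]-w[1]-w[2])-90, ang(w.mean(0)-np.array([510.3,150.5,0])))
E
python3 -m pendant '[{"delta_pos":[-0.8,0,4.3],"twist":[0,8,0],"grip":100},{"delta_pos":[-1.7,-0.4,8.6],"twist":[0,16.9,0],"grip":100},{"delta_pos":[-1.7,-0.4,8.6],"twist":[0,16.9,0],"grip":100},{"delta_pos":[-1.7,-0.4,8.6],"twist":[0,16.9,0],"grip":100},{"delta_pos":[-1.7,-0.4,8.6],"twist":[0,16.9,0],"grip":100}]'
python3 go.py 546 -166 185 158.4
```

```text
[[571.2 226.6  84. ]
 [606.1 172.1  84. ]
 [559.5 142.   84. ]
 [524.7 193.4  84. ]] [565.38710145 183.54310862  84.        ] [np.float64(57.1), np.float64(64.8), np.float64(55.5), np.float64(62.1)]
34.19978012817724 33.32106871770327 30.956756608224673
time_s: 9.0
ee_pos: [546.6, -163.3, 185.7]
ee_rot: [-90.0, -0.1, 158.8]
force: [0.2, 0.7, 0.3]
gripper_width: 91.1
t 9.0 pos [ 546.6 -163.3  185.7] rot [-9.0020e+01 -1.5000e-01  1.5882e+02] F [0.2 0.7 0.3] w 91.1 q [-18.  18.  89.   0.  73.  93.]
delta_cm [-0.04  0.07  0.28]
twist [0.02 0.42 0.15]
```

```bash
python3 -m pendant '[{"delta_pos":[0,0,0.3],"twist":[0,0,8],"grip":100},{"delta_pos":[0,0,0.3],"twist":[0,0,16],"grip":100},{"delta_pos":[0,0,0.3],"twist":[0,0,24],"grip":100},{"delta_pos":[0,0,0.3],"twist":[0,0,32],"grip":100},{"delta_pos":[0,0,0.3],"twist":[0,0,40],"grip":100}]';python3 -m pendant '[{"delta_pos":[0,0,0],"twist":[0,0,0],"grip":100},{"delta_pos":[0,0,0],"twist":[0,0,0],"grip":100},{"delta_pos":[0,0,0],"twist":[0,0,0],"grip":100},{"delta_pos":[0,0,0],"twist":[0,0,0],"grip":100},{"delta_pos":[0,0,0],"twist":[0,0,0],"grip":100}]'
python3 go.py 546 -166 185
python3 - <<'E'
from org import *
q,d=grab("scene"); crop(np.clip(q*1.6,0,255).astype(np.uint8),"s7",(130,70,270,270),4)
p,d=grab("top"); crop(np.clip(p*1.6,0,255).astype(np.uint8),"t7",(130,140,330,290),4)
s=state(); R=Ro.from_euler('xyz',s['ee_rot'],degrees=True).as_matrix()
for off in (0,40):
  for w in(-46,46):
    P=s['ee_pos']-R[:,1]*off+R[:,2]*w; Q=s['ee_pos']+[0,0,off]+R[:,2]*w
    print(off,w,"toolY",((proj("scene",P)[0]-[130,70]+.5)*4).round(),"worldZ",((proj("scene",Q)[0]-[130,70]+.5)*4).round())
E
```

```text
time_s: 9.5
ee_pos: [545.8, -165.3, 187.7]
ee_rot: [-90.1, 40.2, 158.9]
force: [0.5, -2.5, 0.0]
gripper_width: 90.9
time_s: 10.0
ee_pos: [548.1, -168.1, 188.0]
ee_rot: [-90.0, 39.9, 158.7]
force: [0.6, 0.0, -0.7]
gripper_width: 91.2
t 10.0 pos [ 548.1 -168.1  188. ] rot [-89.97  39.87 158.7 ] F [ 0.6  0.  -0.7] w 91.2 q [-16.   1. 124. -13.  16. 106.]
delta_cm [ 0.4   0.06 -0.12]
0 -46 toolY [367. 352.] worldZ [367. 352.]
0 46 toolY [224. 324.] worldZ [224. 324.]
40 -46 toolY [380. 285.] worldZ [362. 295.]
40 46 toolY [237. 258.] worldZ [215. 267.]
```

View pics/s7.png

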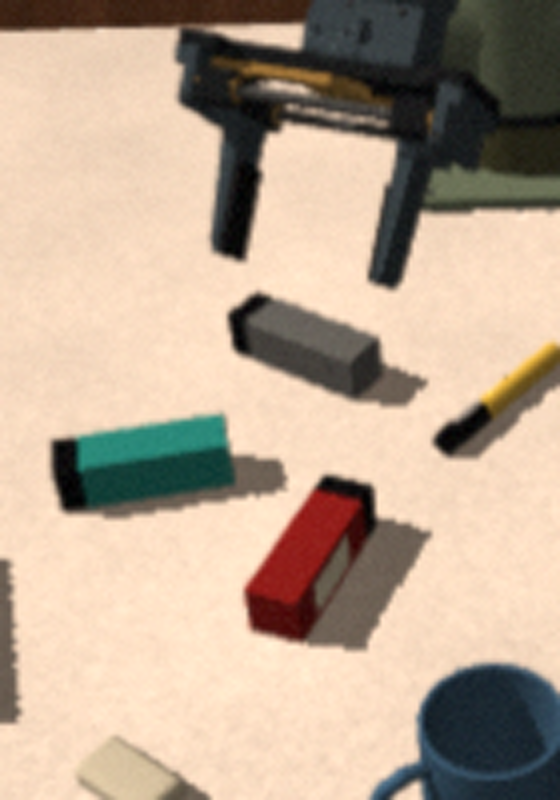

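View pics/t7.png

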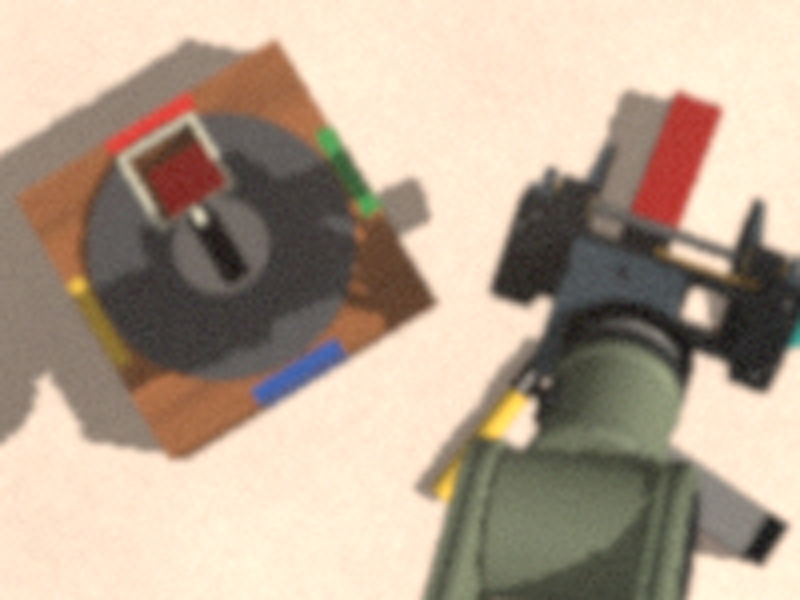

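Run:
```python
from org import *
t=cast("scene",un([(325,477),(374,486),(300,603),(247,590)],130,70,4),38)
print(t.round(1),t.mean(0),[np.linalg.norm(t[i]-t[i-1]).round(1) for i in range(4)],ang(t[0]+t[1]-t[2]-t[3]),ang(t[1]-t[0]))
f=np.load("top0.npz")['p'].astype(int); 
m=((f[:,:,0]>1.6*f[:,:,1])&(f[:,:,0]>60)).astype(np.uint8); m[:,:275]=0;m[:,320:]=0;m[:150]=0;m[225:]=0
c=max(cv2.findContours(m,0,2)[0],key=cv2.contourArea); r=cv2.minAreaRect(c); b=cv2.boxPoints(r); t=cast("top",b,38)
print(t.round(1),t.mean(0),[np.linalg.norm(t[i]-t[i-1]).round(1) for i in range(4)],ang(t[1]-t[0]),ang(t[2]-t[1]))
print("grey",cast("top",un([(228,395),(205,430)],235,150,4),38).round(0),"marker",cast("top",un([(140,310),(110,300)],235,150,4),10).round(0))
s=state(); R=Ro.from_euler('xyz',s['ee_rot'],degrees=True).as_matrix()
d=np.array([np.cos(np.radians(158.4)),np.sin(np.radians(158.4)),0]); 
print("real grasp pt",(s['ee_pos']-59*R[:,1]).round(1),"tip",(s['ee_pos']-40*R[:,1]).round(1))
```

```text
[[ 501.2 -164.7   38. ]
 [ 512.3 -131.3   38. ]
 [ 620.1 -175.1   38. ]
 [ 606.8 -208.8   38. ]] [ 560.08998402 -169.98379674   38.        ] [np.float64(114.5), np.float64(35.2), np.float64(116.3), np.float64(36.2)] 157.63757593658357 71.48765568370368
[[ 528.1 -136.8   38. ]
 [ 621.2 -175.2   38. ]
 [ 607.3 -208.8   38. ]
 [ 514.4 -170.2   38. ]] [ 567.7559963 -172.7488573   38.       ] [np.float64(36.2), np.float64(100.7), np.float64(36.5), np.float64(100.6)] -22.4105258553214 -112.47350406934403
grey [[ 372. -148.   38.]
 [ 347. -131.   38.]] marker [[436. -87.  10.]
 [444. -65.  10.]]
real grasp pt [ 512.  -154.2  232.5] tip [ 523.4 -158.6  218. ]
```

```bash
python3 go.py 524.6 -156.5 59.4 -90 40 157.8; python3 go.py 584.1 -180.8 -17.2
```

```text
t 10.1 pos [ 547.2 -167.9  187.2] rot [-89.97  39.81 158.7 ] F [ 0.7 -0.8 -0.3] w 91.1 q [-16.   1. 124. -13.  16. 106.]
delta_cm [10.12  8.2  -0.25]
twist [0.54 0.69 0.19]
t 10.1 pos [ 547.2 -167.9  187.2] rot [-89.97  39.81 158.7 ] F [ 0.7 -0.8 -0.3] w 91.1 q [-16.   1. 124. -13.  16. 106.]
delta_cm [10.09 18.2  -0.15]
```

```bash
python3 -m pendant '[{"delta_pos":[3,2,-0.1],"twist":[0.5,0.7,0.2],"grip":100},{"delta_pos":[6,4,-0.1],"twist":[0.5,0.7,0.2],"grip":100},{"delta_pos":[9,6,-0.2],"twist":[0.5,0.7,0.2],"grip":100},{"delta_pos":[10.1,8.2,-0.2],"twist":[0.5,0.7,0.2],"grip":100},{"delta_pos":[10.1,8.2,-0.2],"twist":[0.5,0.7,0.2],"grip":100}]';python3 -m pendant '[{"delta_pos":[0,2,0],"twist":[0,0,0],"grip":100},{"delta_pos":[0,4,0],"twist":[0,0,0],"grip":100},{"delta_pos":[0,5,0],"twist":[0,0,0],"grip":100},{"delta_pos":[0,5,0],"twist":[0,0,0],"grip":100},{"delta_pos":[0,5,0],"twist":[0,0,0],"grip":100}]';python3 go.py 584.1 -180.8 -17.2 -90 40 157.8
python3 - <<'E'
from org import *
q,d=grab("scene"); crop(np.clip(q*1.6,0,255).astype(np.uint8),"s8",(130,90,270,270),4)
E
```

```text
time_s: 10.6
ee_pos: [475.4, -255.4, 93.6]
ee_rot: [-73.5, 34.9, 175.2]
force: [-0.3, -1.4, -0.6]
gripper_width: 91.3
time_s: 11.1
ee_pos: [499.1, -280.5, 72.9]
ee_rot: [-73.0, 33.0, 176.0]
force: [0.5, 0.8, -0.8]
gripper_width: 91.3
t 11.1 pos [ 499.1 -280.5   72.9] rot [-73.01  32.97 175.96] F [ 0.5  0.8 -0.8] w 91.3 q [-29.  12. 131. -77.   3. 147.]
delta_cm [ -1.62   8.2  -13.53]
twist [-6.07 15.46  4.73]
```

View pics/s8.png

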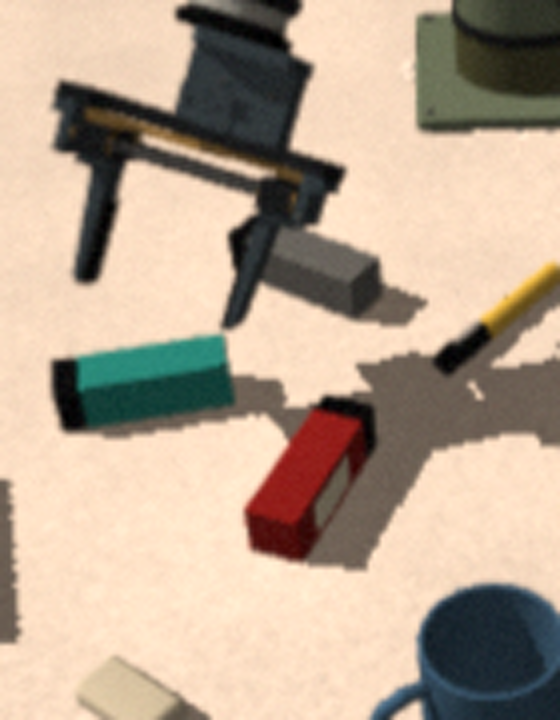

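```bash
python3 -m pendant '[{"delta_pos":[-2,-2.5,0],"twist":[0,0,0],"grip":100},{"delta_pos":[-4,-5,0],"twist":[0,0,-4],"grip":100},{"delta_pos":[-6,-7.5,0],"twist":[0,0,-8],"grip":100},{"delta_pos":[-8,-10,0],"twist":[0,0,-12],"grip":100},{"delta_pos":[-8,-10,0],"twist":[0,0,-20],"grip":100}]';sed -i "s/s\['qpos'\].round(0)/s['qpos'].round(2)/" go.py; python3 go.py 546 -166 185 -90 0 157.8
```

```text
time_s: 11.65
ee_pos: [508.0, -281.9, 167.1]
ee_rot: [-72.5, 20.3, 171.0]
force: [1.2, -2.6, 0.4]
gripper_width: 91.4
t 11.65 pos [ 508.  -281.9  167.1] rot [-72.48  20.32 171.02] F [ 1.2 -2.6  0.4] w 91.4 q [-22.11   7.67 111.53 -20.27  38.97  93.4 ]
delta_cm [ -2.44  -4.58 -11.18]
twist [-14.91   9.88 -22.04]
```

```bash
python3 -m pendant '[{"delta_pos":[-0.5,-1,-3],"twist":[-4,2.5,-5.5],"grip":100},{"delta_pos":[-1,-2,-6],"twist":[-8,5,-11],"grip":100},{"delta_pos":[-1.5,-3,-9],"twist":[-11,7,-16],"grip":100},{"delta_pos":[-2.4,-4.6,-11.2],"twist":[-14.9,9.9,-22],"grip":100},{"delta_pos":[-2.4,-4.6,-11.2],"twist":[-14.9,9.9,-22],"grip":100}]';python3 go.py 546 -166 185 -90 0 157.8
```

```text
time_s: 12.15
ee_pos: [551.1, -167.1, 185.4]
ee_rot: [-90.0, 0.6, 157.9]
force: [-0.2, -1.0, -0.1]
gripper_width: 91.0
t 12.15 pos [ 551.1 -167.1  185.4] rot [-89.96   0.59 157.88] F [-0.2 -1.  -0.1] w 91.0 q [-1.796e+01  1.772e+01  8.911e+01 -9.000e-02  7.259e+01  9.419e+01]
delta_cm [0.52 0.04 0.09]
twist [-0.04  0.08 -0.59]
```

```bash
cat > fk.py <<'E'
import numpy as np
from scipy.optimize import least_squares
y40=np.array([.597,-.233,-.767]); dn=np.array([0,0,-1])
D=[((206.53,536.01,175.0),dn,18.353,108.06,1),((510,150.8,89.87),dn,18.54,121.23,1),((551.1,-167.1,185.4),dn,17.72,106.83,.5),
((510,153.7,179.2),dn,14,109,.1),((511,151.4,56.1),dn,21,126,.1),((546.6,-163.3,185.7),dn,18,107,.1),((350.8,350.9,179.5),dn,11,110,.1),((548.1,-168.1,188),y40,1,125,.1),
((499.1,-280.5,72.9),None,12,143,0)]
def res(p):
    a,z1,L1,L2,Lt=p; o=[]
    for P,y,q2,s,w in D:
        if w==0: continue
        W=np.array(P)-Lt*y; q2,s=np.radians([q2,s])
        o+= [w*(a+L1*np.sin(q2)+L2*np.sin(s)-np.hypot(W[0],W[1])), w*(z1+L1*np.cos(q2)+L2*np.cos(s)-W[2])]
    o+=[.02*(Lt-300),.02*a]
    return o
r=least_squares(res,[0,300,400,400,300]); p=r.x
def ik(rr,z,th): # reported TCP radius/height, th=tilt forward(+)/back(-) in arm plane
    a,z1,L1,L2,Lt=p; t=np.radians(th)
    x=rr-Lt*np.sin(t)-a; h=z+Lt*np.cos(t)-z1; D2=np.hypot(x,h)
    c=(D2**2-L1**2-L2**2)/(2*L1*L2); q3=np.arccos(np.clip(c,-1,1)); al=np.arctan2(x,h)
    q2=al-np.arctan2(L2*np.sin(q3),L1+L2*np.cos(q3))
    q2,q3=np.degrees([q2,q3]); return round(q2,1),round(q3,1),round(180-th-q2-q3,1),round(D2/(L1+L2),2)
if __name__=="__main__":
    print(p.round(1), np.round(res(p),2))
    print(ik(575.9,185.4,0),ik(574.5,175,0))
    for G in(400,450,500,550,574):
        for th in(0,10,20,25,30,-50,-60,-65,-70,-80):
            t=np.radians(th); gz=26 if th>=0 else 85
            print(G,th,ik(G+59*np.sin(t),gz-59*np.cos(t),th))
E
python3 fk.py
```

```text
[ 11.3 143.4 526.1 416.5 337.5] [-1.55  1.09  2.85 -1.14 -2.92  0.51 -0.03  0.15  0.38 -0.39  0.16 -0.13
  0.68  0.03  0.36 -1.64  0.75  0.23]
(np.float64(18.4), np.float64(88.3), np.float64(73.3), np.float64(0.72)) (np.float64(18.6), np.float64(89.6), np.float64(71.9), np.float64(0.71))
400 0 (np.float64(16.8), np.float64(128.6), np.float64(34.7), np.float64(0.45))
400 10 (np.float64(13.4), np.float64(135.0), np.float64(21.6), np.float64(0.4))
400 20 (np.float64(11.5), np.float64(141.6), np.float64(7.0), np.float64(0.35))
400 25 (np.float64(11.3), np.float64(144.9), np.float64(-1.2), np.float64(0.32))
400 30 (np.float64(11.7), np.float64(148.3), np.float64(-10.0), np.float64(0.3))
400 -50 (np.float64(36.7), np.float64(99.6), np.float64(93.7), np.float64(0.65))
400 -60 (np.float64(42.0), np.float64(96.1), np.float64(101.9), np.float64(0.67))
400 -65 (np.float64(44.6), np.float64(94.7), np.float64(105.8), np.float64(0.68))
400 -70 (np.float64(47.1), np.float64(93.4), np.float64(109.5), np.float64(0.69))
400 -80 (np.float64(52.0), np.float64(91.4), np.float64(116.7), np.float64(0.7))
4
[... 2541 characters left out ...]
oat64(111.6), np.float64(31.5), np.float64(0.57))
574 20 (np.float64(24.6), np.float64(118.8), np.float64(16.7), np.float64(0.52))
574 25 (np.float64(23.9), np.float64(122.3), np.float64(8.8), np.float64(0.49))
574 30 (np.float64(23.6), np.float64(125.7), np.float64(0.7), np.float64(0.47))
574 -50 (np.float64(51.8), np.float64(67.7), np.float64(110.6), np.float64(0.83))
574 -60 (np.float64(57.1), np.float64(62.5), np.float64(120.5), np.float64(0.86))
574 -65 (np.float64(59.6), np.float64(60.2), np.float64(125.2), np.float64(0.87))
574 -70 (np.float64(62.0), np.float64(58.2), np.float64(129.8), np.float64(0.88))
574 -80 (np.float64(66.6), np.float64(55.1), np.float64(138.3), np.float64(0.89))
```

```bash
python3 -m pendant '[{"delta_pos":[0,2,0],"twist":[0,0,2],"grip":100},{"delta_pos":[0,4,0],"twist":[0,0,4],"grip":100},{"delta_pos":[0,7,0],"twist":[0,0,7],"grip":100},{"delta_pos":[0,10,0],"twist":[0,0,9.5],"grip":100},{"delta_pos":[0,10,0],"twist":[0,0,9.5],"grip":100}]';python3 go.py 551.3 -167.3 -33 -90 10 157.8
python3 - <<'E'
from org import *
q,d=grab("scene"); crop(np.clip(q*1.6,0,255).astype(np.uint8),"s9",(130,90,270,270),4)
E
```

```text
time_s: 12.65
ee_pos: [540.9, -165.8, 79.7]
ee_rot: [-89.8, 9.2, 157.9]
force: [-0.6, 0.6, -0.6]
gripper_width: 91.2
t 12.65 pos [ 540.9 -165.8   79.7] rot [-89.75   9.23 157.93] F [-0.6  0.6 -0.6] w 91.2 q [-17.57  17.34 107.1   -1.34  46.39  95.37]
delta_cm [ 0.8  11.28 -0.3 ]
twist [-0.23  0.13  0.77]
```

View pics/s9.png

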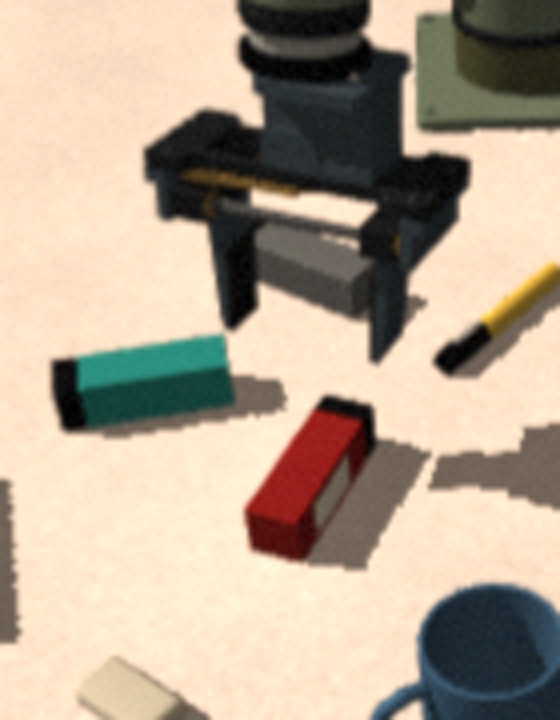

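```bash
python3 - <<'E'
from org import *
t=cast("top",un([(338,265),(350,312)],235,150,4),38)-np.array([541.8,-163.4,0]); d=np.array([-.926,.378])
print("teal along d",(t[:,:2]@d).round(),"perp",(t[:,:2]@np.array([.378,.926])).round())
E
python3 -m pendant '[{"delta_pos":[0.4,3,-0.1],"twist":[0,0,0.5],"grip":70},{"delta_pos":[0.8,6,-0.3],"twist":[0,0,0.5],"grip":70},{"delta_pos":[0.8,6,-0.3],"twist":[0,0,0.5],"grip":70},{"delta_pos":[0.8,6,-0.3],"twist":[0,0,0.5],"grip":70},{"delta_pos":[0.8,6,-0.3],"twist":[0,0,0.5],"grip":70}]';python3 go.py 551.3 -167.3 -33 -90 10 157.8
```

```text
teal along d [47. 76.] perp [ -92. -112.]
time_s: 13.2
ee_pos: [553.6, -166.8, 26.3]
ee_rot: [-89.9, 10.6, 157.8]
force: [-0.2, -0.3, 0.9]
gripper_width: 64.0
t 13.2 pos [ 553.6 -166.8   26.3] rot [-89.89  10.65 157.84] F [-0.2 -0.3  0.9] w 64.0 q [-17.25  21.43 110.54  -1.67  37.44  96.15]
delta_cm [1.28 5.79 0.12]
twist [-0.1   0.04 -0.65]
```

```bash
python3 -m pendant '[{"delta_pos":[1.2,2,0.1],"twist":[0,0,-0.6],"grip":70},{"delta_pos":[1.2,4,0.1],"twist":[0,0,-0.6],"grip":70},{"delta_pos":[1.2,5.2,0.1],"twist":[0,0,-0.6],"grip":70},{"delta_pos":[1.2,5.6,0.1],"twist":[0,0,-0.6],"grip":70},{"delta_pos":[1.2,5.6,0.1],"twist":[0,0,-0.6],"grip":70}]';python3 go.py 551.3 -167.3 -33 -90 10 157.8
python3 - <<'E'
from org import *
q,d=grab("scene"); crop(np.clip(q*1.6,0,255).astype(np.uint8),"s10",(130,90,270,270),4)
E
```

```text
time_s: 13.7
ee_pos: [550.1, -166.7, -33.1]
ee_rot: [-89.9, 9.8, 157.8]
force: [0.6, -0.4, -0.2]
gripper_width: 63.5
t 13.7 pos [ 550.1 -166.7  -33.1] rot [-89.88   9.83 157.83] F [ 0.6 -0.4 -0.2] w 63.5 q [-17.4   26.32 113.65  -1.85  30.25  96.3 ]
delta_cm [-0.13  0.02  0.01]
twist [-0.11  0.03  0.17]
```

View pics/s10.png

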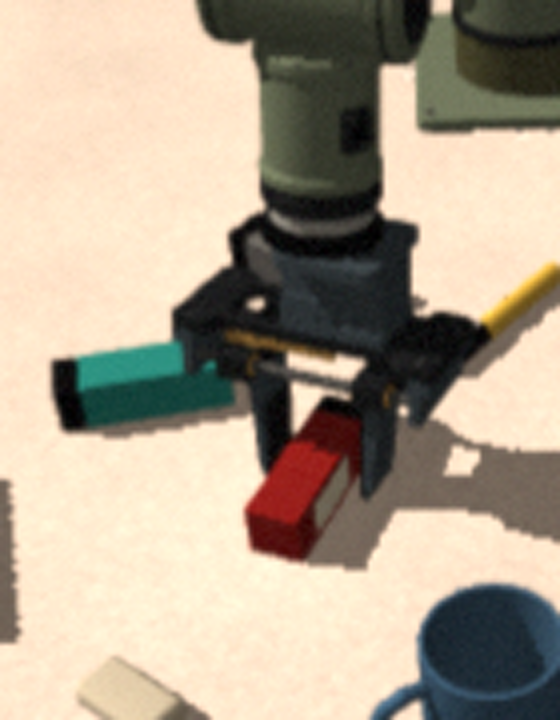

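Fingers straddle the tin near the lid. Close.

```bash
python3 -m pendant '[{"delta_pos":[0,0,0],"twist":[0,0,0],"grip":50},{"delta_pos":[0,0,0],"twist":[0,0,0],"grip":30},{"delta_pos":[0,0,0],"twist":[0,0,0],"grip":20},{"delta_pos":[0,0,0],"twist":[0,0,0],"grip":20},{"delta_pos":[0,0,0],"twist":[0,0,0],"grip":20}]' 40;python3 -m pendant '[{"delta_pos":[0,0,0],"twist":[0,0,0],"grip":20},{"delta_pos":[0,0,0],"twist":[0,0,0],"grip":20},{"delta_pos":[0,0,0],"twist":[0,0,0],"grip":20},{"delta_pos":[0,0,0],"twist":[0,0,0],"grip":20},{"delta_pos":[0,0,0],"twist":[0,0,0],"grip":20}]'; python3 go.py 551.3 -167.3 87 -90 10 157.8
```

```text
time_s: 14.25
ee_pos: [549.7, -166.5, -33.1]
ee_rot: [-89.9, 9.8, 157.8]
force: [-0.1, 0.6, 3.4]
gripper_width: 37.6
time_s: 14.75
ee_pos: [549.6, -166.5, -33.1]
ee_rot: [-89.9, 9.8, 157.8]
force: [-1.2, 1.3, 5.8]
gripper_width: 37.4
t 14.75 pos [ 549.6 -166.5  -33.1] rot [-89.89   9.81 157.83] F [-1.2  1.3  5.8] w 37.4 q [-17.39  26.3  113.71  -1.84  30.24  96.3 ]
delta_cm [ -2.23 -11.8    0.04]
twist [-0.11  0.03  0.19]
```

```bash
python3 -m pendant '[{"delta_pos":[-0.3,-1.5,0],"twist":[0,0,0],"grip":20},{"delta_pos":[-0.6,-3.5,0],"twist":[0,0,0],"grip":20},{"delta_pos":[-1,-6,0],"twist":[0,0,0],"grip":20},{"delta_pos":[-1.6,-9,0],"twist":[0,0,0],"grip":20},{"delta_pos":[-1.6,-9,0],"twist":[0,0,0],"grip":20}]'; python3 -m pendant '[{"delta_pos":[0.8,0,0],"twist":[0,0,-8],"grip":20},{"delta_pos":[1.6,-0.2,0],"twist":[0,0,-16],"grip":20},{"delta_pos":[2.4,-0.5,0],"twist":[0,0,-24],"grip":20},{"delta_pos":[3.1,-0.9,0],"twist":[0,0,-32],"grip":20},{"delta_pos":[3.8,-1.4,0],"twist":[0,0,-40],"grip":20}]'; python3 go.py 551.3 -167.3 87 -90 10 157.8;python3 - <<'E'
from org import *
q,d=grab("scene"); crop(np.clip(q*1.6,0,255).astype(np.uint8),"s11",(110,70,290,270),3)
s=state(); print(s['ee_pos']-59*Ro.from_euler('xyz',s['ee_rot'],degrees=True).as_matrix()[:,1])
E
```

```text
time_s: 15.25
ee_pos: [552.9, -167.4, 61.4]
ee_rot: [-89.9, 10.2, 157.8]
force: [0.3, -0.7, -1.9]
gripper_width: 38.0
time_s: 15.75
ee_pos: [512.9, -151.4, 64.0]
ee_rot: [-89.9, -30.6, 157.7]
force: [0.5, -0.8, -2.7]
gripper_width: 37.7
t 15.75 pos [ 512.9 -151.4   64. ] rot [-89.85 -30.55 157.73] F [ 0.5 -0.8 -2.7] w 37.7 q [-18.81  38.42  79.59   1.62  92.5   93.05]
delta_cm [-2.41 -4.09  0.03]
twist [-1.300e-01 -2.000e-02  4.055e+01]
[ 542.23464863 -163.43502665  110.28590958]
```

View pics/s11.png

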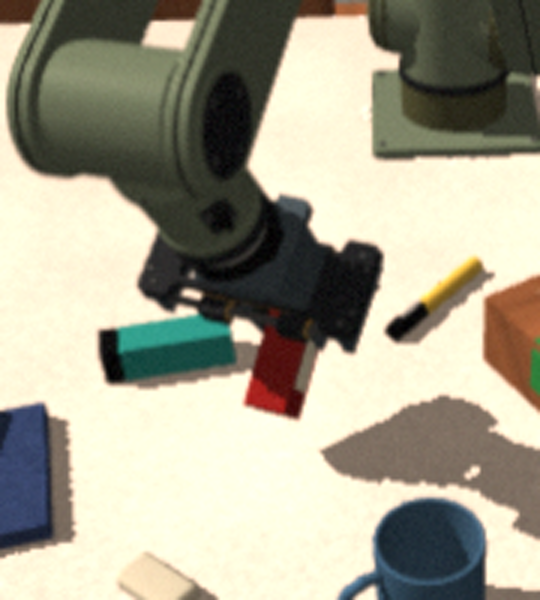

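```bash
python3 -m pendant '[{"delta_pos":[0.8,0,0],"twist":[0,0,-8],"grip":20},{"delta_pos":[1.6,-0.2,0],"twist":[0,0,-16],"grip":20},{"delta_pos":[2.4,-0.5,0],"twist":[0,0,-24],"grip":20},{"delta_pos":[3.1,-0.9,0],"twist":[0,0,-32],"grip":20},{"delta_pos":[3.8,-1.4,0],"twist":[0,0,-40],"grip":20}]'; python3 go.py 551.3 -167.3 87 -90 -80.2 157.8
```

```text
time_s: 16.3
ee_pos: [489.2, -141.6, 94.5]
ee_rot: [-89.6, -70.4, 157.4]
force: [0.1, -0.1, -1.8]
gripper_width: 38.2
t 16.3 pos [ 489.2 -141.6   94.5] rot [-89.59 -70.4  157.42] F [ 0.1 -0.1 -1.8] w 38.2 q [-19.36  59.1   59.93   3.5  131.31  93.39]
delta_cm [-2.96 -6.08  0.03]
twist [-0.03 -0.13 -9.8 ]
```

```bash
python3 -m pendant '[{"delta_pos":[0.5,0,0],"twist":[0,0,-5],"grip":20},{"delta_pos":[1,-0.1,0],"twist":[0,0,-9.8],"grip":20},{"delta_pos":[1,-0.1,0],"twist":[0,0,-9.8],"grip":20},{"delta_pos":[1,-0.1,0],"twist":[0,0,-9.8],"grip":20},{"delta_pos":[1,-0.1,0],"twist":[0,0,-9.8],"grip":20}]'; python3 go.py 551.3 -167.3 87 -90 -80.2 157.8;python3 - <<'E'
from org import *
q,d=grab("scene"); crop(np.clip(q*1.6,0,255).astype(np.uint8),"s12",(110,70,290,270),3)
s=state(); print(s['ee_pos']-59*Ro.from_euler('xyz',s['ee_rot'],degrees=True).as_matrix()[:,1])
E
```

```text
time_s: 16.8
ee_pos: [487.0, -140.6, 106.5]
ee_rot: [-89.3, -79.8, 157.1]
force: [-0.0, -0.2, -1.1]
gripper_width: 37.8
t 16.8 pos [ 487.  -140.6  106.5] rot [-89.32 -79.83 157.14] F [-0.  -0.2 -1.1] w 37.8 q [-19.41  63.17  57.59   4.14 138.98  93.74]
delta_cm [-3.15 -6.51  0.04]
twist [-0.03 -0.12 -0.37]
[ 540.86432264 -162.56140274  117.33367819]
```

View pics/s12.png

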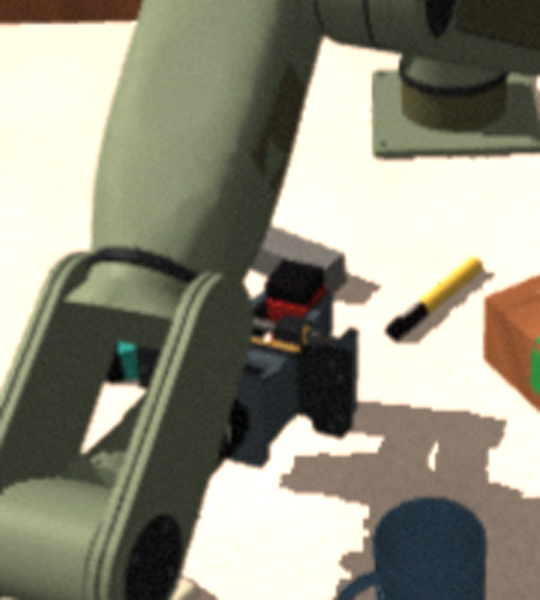

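```bash
python3 - <<'E'
from org import *
print("mug",cast("top",(258,113),95).round(),"eraser",cast("top",(325,127),18).round())
s=state(); R=Ro.from_euler('xyz',s['ee_rot'],degrees=True).as_matrix()
G=s['ee_pos']-59*R[:,1]
M=cast("top",(258,113),95)[0]; v=R.T@(M-s['ee_pos']); print("mug in tool",v.round())
print("twist to plumb",)
E
python3 -m pendant '[{"delta_pos":[-0.8,0.1,0],"twist":[0,0,-0.3],"grip":20},{"delta_pos":[-1.6,0.3,0],"twist":[0,0,-0.3],"grip":20},{"delta_pos":[-2.4,0.4,0],"twist":[0,0,-0.3],"grip":20},{"delta_pos":[-2.7,0.5,0],"twist":[0,0,-0.3],"grip":20},{"delta_pos":[-2.7,0.5,0],"twist":[0,0,-0.3],"grip":20}]';python3 go.py 551.3 -167.3 87 -90 -80.2 157.8
```

```text
mug [[758. -60.  95.]] eraser [[ 731. -261.   18.]]
mug in tool [ -50. -215. -177.]
twist to plumb
time_s: 17.35
ee_pos: [486.5, -140.5, 78.0]
ee_rot: [-89.3, -80.4, 157.1]
force: [0.1, 0.4, -2.1]
gripper_width: 38.0
t 17.35 pos [ 486.5 -140.5   78. ] rot [-89.26 -80.41 157.08] F [ 0.1  0.4 -2.1] w 38.0 q [-19.42  65.24  57.7    4.01 137.39  93.54]
delta_cm [-0.28 -7.06  0.03]
twist [-0.03 -0.12  0.21]
```

```bash
python3 -m pendant '[{"delta_pos":[-0.1,0,0],"twist":[0,0,0],"grip":20},{"delta_pos":[-0.2,0,0],"twist":[0,0,0],"grip":20},{"delta_pos":[-0.3,0.1,0],"twist":[0,0,0],"grip":20},{"delta_pos":[-0.4,0.1,0],"twist":[0,0,0],"grip":20},{"delta_pos":[-0.4,0.1,0],"twist":[0,0,0],"grip":20}]';python3 -m pendant '[{"delta_pos":[-0.1,0,0],"twist":[0,0,0],"grip":20},{"delta_pos":[-0.2,0,0],"twist":[0,0,0],"grip":20},{"delta_pos":[-0.2,0,0],"twist":[0,0,0],"grip":20},{"delta_pos":[-0.2,0,0],"twist":[0,0,0],"grip":20},{"delta_pos":[-0.2,0,0],"twist":[0,0,0],"grip":20}]';python3 go.py 551.3 -167.3 87 -90 -80.2 157.8
```

```text
time_s: 17.85
ee_pos: [486.4, -140.5, 74.6]
ee_rot: [-89.3, -80.3, 157.1]
force: [0.4, -0.5, -1.5]
gripper_width: 38.1
time_s: 18.35
ee_pos: [486.8, -140.6, 72.7]
ee_rot: [-89.3, -80.3, 157.1]
force: [0.1, -0.3, -2.5]
gripper_width: 37.8
t 18.35 pos [ 486.8 -140.6   72.7] rot [-89.3  -80.32 157.12] F [ 0.1 -0.3 -2.5] w 37.8 q [-19.42  65.57  57.65   3.98 137.02  93.5 ]
delta_cm [ 0.24 -7.12  0.04]
twist [-0.03 -0.11  0.12]
```

```bash
python3 -m pendant '[{"delta_pos":[-0.1,0,0],"twist":[0,0,0],"grip":20},{"delta_pos":[-0.2,0,0],"twist":[0,0,0],"grip":20},{"delta_pos":[-0.2,0,0],"twist":[0,0,0],"grip":20},{"delta_pos":[-0.2,0,0],"twist":[0,0,0],"grip":20},{"delta_pos":[-0.2,0,0],"twist":[0,0,0],"grip":20}]';python3 go.py 551.3 -167.3 87 -90 -80.2 157.8;python3 - <<'E'
from org import *
q,d=grab("scene"); crop(np.clip(q*1.6,0,255).astype(np.uint8),"s13",(160,110,250,230),6)
u,v,X=cloud("scene",d)
k=(abs(u-209)<4)&(v>150)&(v<170)
for a in range(150,172): 
    j=k&(v==a)&(u==209); print(a,X[j].round(0),q[a,209])
E
```

```text
time_s: 18.85
ee_pos: [487.0, -140.8, 71.9]
ee_rot: [-89.3, -80.4, 157.2]
force: [1.1, 0.1, 5.0]
gripper_width: 37.6
t 18.85 pos [ 487.  -140.8   71.9] rot [-89.34 -80.39 157.16] F [1.1 0.1 5. ] w 37.6 q [-19.42  65.69  57.57   3.98 137.06  93.49]
delta_cm [ 0.33 -7.11  0.03]
twist [-0.03 -0.11  0.19]
150 [] [85 79 74]
151 [[ 326. -178.   40.]] [84 79 74]
152 [[ 327. -178.   37.]] [87 82 77]
153 [[ 332. -178.   37.]] [85 80 75]
154 [[ 339. -177.   38.]] [85 79 75]
155 [[ 346. -177.   39.]] [87 83 76]
156 [[ 350. -177.   39.]] [87 82 76]
157 [[ 355. -176.   39.]] [77 73 67]
158 [[ 353. -177.   34.]] [58 55 50]
159 [[ 352. -178.   29.]] [54 51 48]
160 [[ 354. -178.   27.]] [57 54 51]
161 [[ 357. -178.   25.]] [57 52 49]
162 [[ 357. -178.   21.]] [58 54 51]
163 [[ 351. -179.   14.]] [56 52 48]
164 [[ 355. -179.   13.]] [59 56 52]
165 [[ 355. -179.    9.]] [69 63 57]
166 [[ 352. -180.    3.]] [128 113 100]
167 [[ 354. -180.    0.]] [164 146 129]
168 [[ 361. -180.    2.]] [112  99  86]
169 [[ 522. -161.  122.]] [32 27 25]
170 [] [10 10 10]
171 [] [12 13 11]
```

View pics/s13.png

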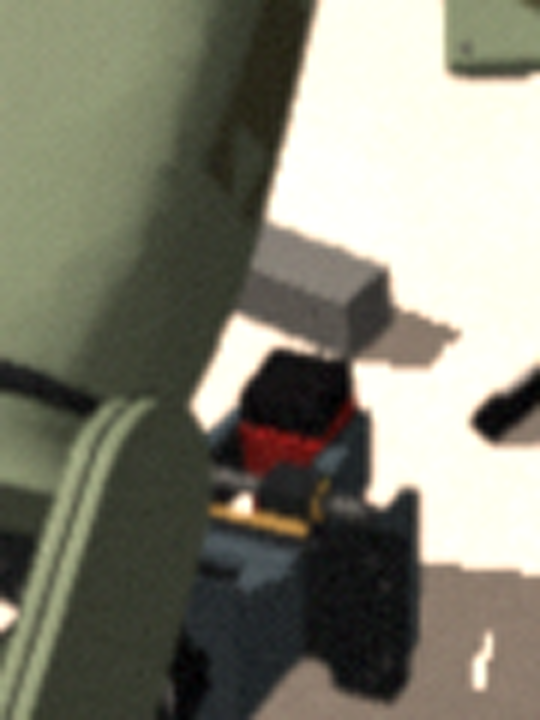

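```bash
python3 -m pendant '[{"delta_pos":[0.05,0,0],"twist":[0,0,0],"grip":44},{"delta_pos":[0.05,0,0],"twist":[0,0,0],"grip":50},{"delta_pos":[0.05,0,0],"twist":[0,0,0],"grip":70},{"delta_pos":[0.05,0,0],"twist":[0,0,0],"grip":85},{"delta_pos":[0.05,0,0],"twist":[0,0,0],"grip":100}]';python3 -m pendant '[{"delta_pos":[0,0,0],"twist":[0,0,0],"grip":100},{"delta_pos":[0,0,0],"twist":[0,0,0],"grip":100},{"delta_pos":[0,0,0],"twist":[0,0,0],"grip":100},{"delta_pos":[1,-0.2,0],"twist":[0,0,0],"grip":100},{"delta_pos":[2,-0.4,0],"twist":[0,0,0],"grip":100}]';python3 go.py 551.3 -167.3 87 -90 -80.2 157.8;python3 - <<'E'
from org import *
q,d=grab("scene"); crop(np.clip(q*1.6,0,255).astype(np.uint8),"s14",(160,110,250,230),5)
E
```

```text
time_s: 19.4
ee_pos: [487.0, -140.7, 71.0]
ee_rot: [-89.3, -80.3, 157.1]
force: [0.4, 0.4, 0.1]
gripper_width: 66.7
time_s: 19.9
ee_pos: [487.6, -140.9, 92.4]
ee_rot: [-89.3, -80.4, 157.1]
force: [0.5, 0.5, 0.4]
gripper_width: 91.3
t 19.9 pos [ 487.6 -140.9   92.4] rot [-89.3  -80.36 157.12] F [0.5 0.5 0.4] w 91.3 q [-19.42  64.38  57.42   4.09 138.47  93.65]
delta_cm [-1.69 -6.71  0.03]
twist [-0.03 -0.11  0.16]
```

View pics/s14.png

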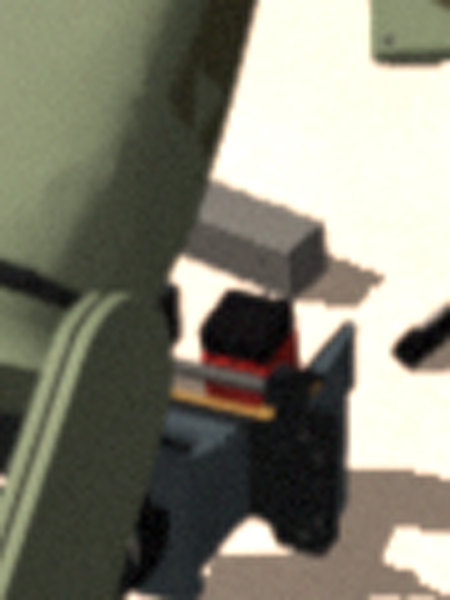

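```bash
python3 -m pendant '[{"delta_pos":[2,-0.4,0],"twist":[0,0,0],"grip":100},{"delta_pos":[4,-0.7,0],"twist":[0,0,0],"grip":100},{"delta_pos":[6,-1.1,0],"twist":[0,0,0],"grip":100},{"delta_pos":[8.5,-1.5,0],"twist":[0,0,0],"grip":100},{"delta_pos":[8.5,-1.5,0],"twist":[0,0,0],"grip":100}]';python3 go.py 551.3 -167.3 87 -90 -80.2 157.8; python3 -m pendant '[{"delta_pos":[-0.8,0,0],"twist":[0,0,8],"grip":100},{"delta_pos":[-1.6,-0.2,0],"twist":[0,0,16],"grip":100},{"delta_pos":[-2.4,-0.5,0],"twist":[0,0,24],"grip":100},{"delta_pos":[-3.1,-0.9,0],"twist":[0,0,32],"grip":100},{"delta_pos":[-3.8,-1.4,0],"twist":[0,0,40],"grip":100}]'; python3 go.py 551.3 -167.3 87 -90 0 157.8;python3 - <<'E'
from org import *
q,d=grab("scene"); crop(np.clip(q*1.6,0,255).astype(np.uint8),"s15",(130,70,270,230),4)
s=state(); print(s['ee_pos']-59*Ro.from_euler('xyz',s['ee_rot'],degrees=True).as_matrix()[:,1])
E
```

```text
time_s: 20.45
ee_pos: [488.6, -141.2, 182.4]
ee_rot: [-89.5, -79.9, 157.3]
force: [-0.4, -0.8, 0.8]
gripper_width: 91.3
t 20.45 pos [ 488.6 -141.2  182.4] rot [-89.52 -79.92 157.34] F [-0.4 -0.8  0.8] w 91.3 q [-19.41  58.98  55.76   4.75 145.08  94.47]
delta_cm [-10.58  -5.01   0.04]
twist [-0.03 -0.08 -0.28]
time_s: 20.95
ee_pos: [507.5, -149.0, 143.2]
ee_rot: [-89.9, -39.9, 157.7]
force: [-0.6, 0.4, 0.3]
gripper_width: 91.4
t 20.95 pos [ 507.5 -149.   143.2] rot [-89.85 -39.91 157.71] F [-0.6  0.4  0.3] w 91.4 q [-18.99  40.29  69.05   2.1  110.52  93.27]
delta_cm [-7.24  1.26  0.03]
twist [-1.100e-01 -3.000e-02  3.991e+01]
[ 541.58703858 -162.60333132  192.79096675]
```

View pics/s15.png

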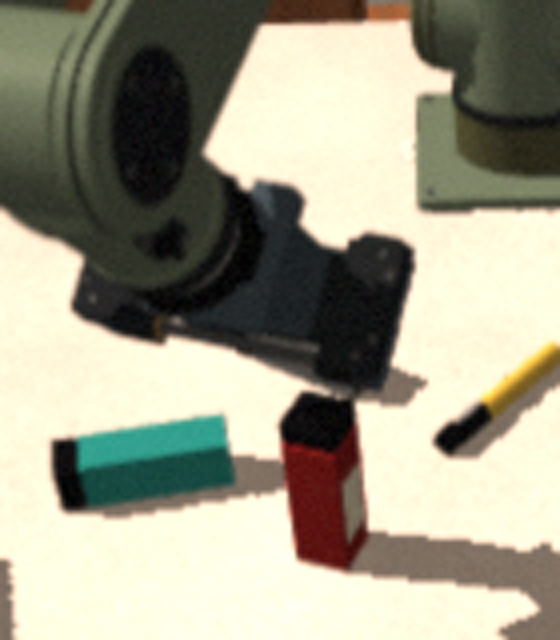

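```bash
python3 -m pendant '[{"delta_pos":[-0.8,-0.1,0],"twist":[0,0,8],"grip":100},{"delta_pos":[-1.6,-0.4,0],"twist":[0,0,16],"grip":100},{"delta_pos":[-2.4,-0.8,0],"twist":[0,0,24],"grip":100},{"delta_pos":[-3.1,-1.4,0],"twist":[0,0,32],"grip":100},{"delta_pos":[-3.8,-2,0],"twist":[0,0,39.9],"grip":100}]'
python3 - <<'E'
from org import *
q,d=grab("scene"); crop(np.clip(q*1.6,0,255).astype(np.uint8),"s16",(170,90,250,220),6)
p,d=grab("top"); crop(np.clip(p*1.6,0,255).astype(np.uint8),"t16",(230,120,350,240),5)
E
python3 go.py 541 -163 150 -90 0 157.8
```

```text
time_s: 21.5
ee_pos: [546.0, -164.6, 134.3]
ee_rot: [-89.9, -0.1, 157.8]
force: [-0.1, -0.1, 0.1]
gripper_width: 91.1
t 21.6 pos [ 541.7 -163.   134.2] rot [-89.87  -0.59 157.83] F [-0.2 -0.2 -0.8] w 91.4 q [-1.786e+01  1.950e+01  9.413e+01 -9.000e-02  6.698e+01  9.435e+01]
delta_cm [ 0.08 -1.58  0.03]
twist [-0.13  0.03  0.59]
```

View pics/s16.png

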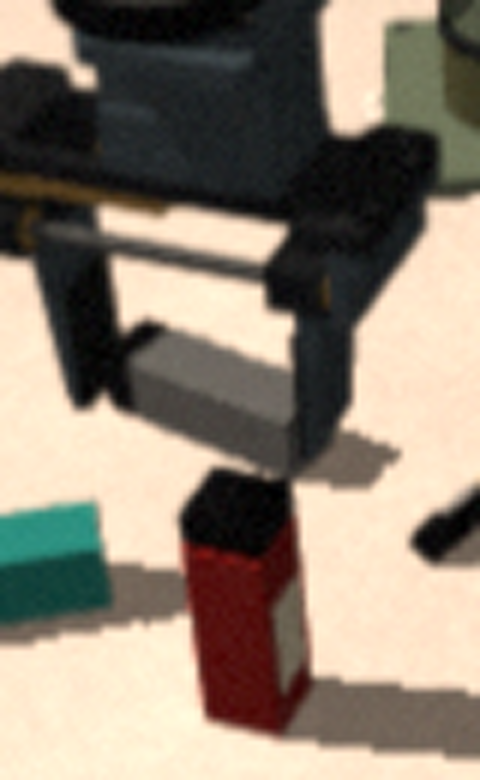

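View pics/t16.png

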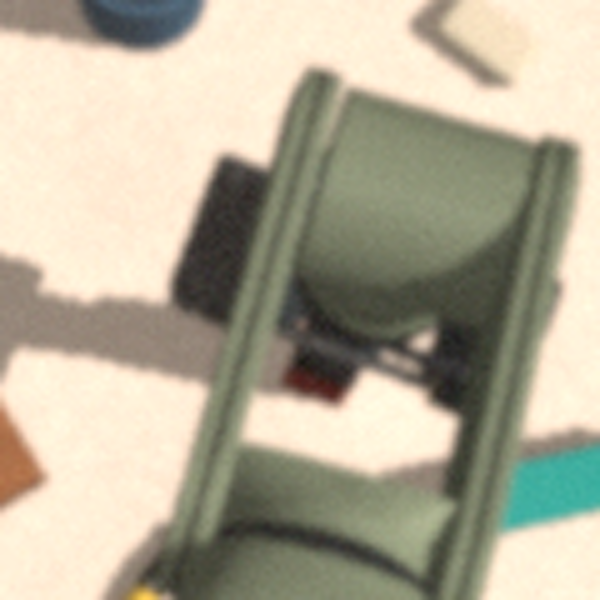

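Run:
```python
from org import *
t=cast("scene",un([(182,518),(264,556),(293,488),(213,468)],170,90,6),120); print(t.round(1),t.mean(0).round(1),[np.linalg.norm(t[i]-t[i-1]).round(1) for i in range(4)],ang(t[1]-t[0]),ang(t[2]-t[1]))
b=cast("scene",un([(206,716),(280,734),(311,685)],170,90,6),0); print(b.round(1),((b[0]+b[2])/2).round(1),ang(b[1]-b[0]),ang(b[2]-b[1]))
```

```text
[[ 545.7 -182.8  120. ]
 [ 572.2 -148.   120. ]
 [ 528.2 -137.5  120. ]
 [ 512.5 -171.8  120. ]] [ 539.6 -160.   120. ] [np.float64(35.0), np.float64(43.8), np.float64(45.3), np.float64(37.7)] 52.68924867230852 166.57319056992117
[[ 539.  -185.2    0. ]
 [ 552.5 -151.5    0. ]
 [ 521.2 -138.4    0. ]] [ 530.1 -161.8    0. ] 68.1206266287126 157.2746345328704
```

```bash
python3 -m pendant '[{"delta_pos":[0.4,0,0],"twist":[0,0,0.5],"grip":100},{"delta_pos":[0.7,0.5,0],"twist":[0,0,0.5],"grip":100},{"delta_pos":[0.7,1,0],"twist":[0,0,0.5],"grip":100},{"delta_pos":[0.7,1.5,0],"twist":[0,0,0.5],"grip":100},{"delta_pos":[0.7,1.5,0],"twist":[0,0,0.5],"grip":100}]'
python3 - <<'E'
from org import *
q,d=grab("scene"); crop(np.clip(q*1.6,0,255).astype(np.uint8),"s17",(170,90,250,220),6)
E
python3 go.py 534.5 -161 48 -90 0 157.8
```

```text
time_s: 22.1
ee_pos: [538.7, -161.8, 116.9]
ee_rot: [-89.9, -0.1, 157.8]
force: [0.7, 0.4, -0.3]
gripper_width: 91.0
t 22.15 pos [ 538.9 -161.9  117.5] rot [-8.987e+01 -5.000e-02  1.578e+02] F [-0.1  0.  -0.2] w 91.0 q [-17.81  19.71  96.4   -0.14  63.94  94.45]
delta_cm [0.44 6.95 0.07]
twist [-0.13  0.    0.05]
```

View pics/s17.png

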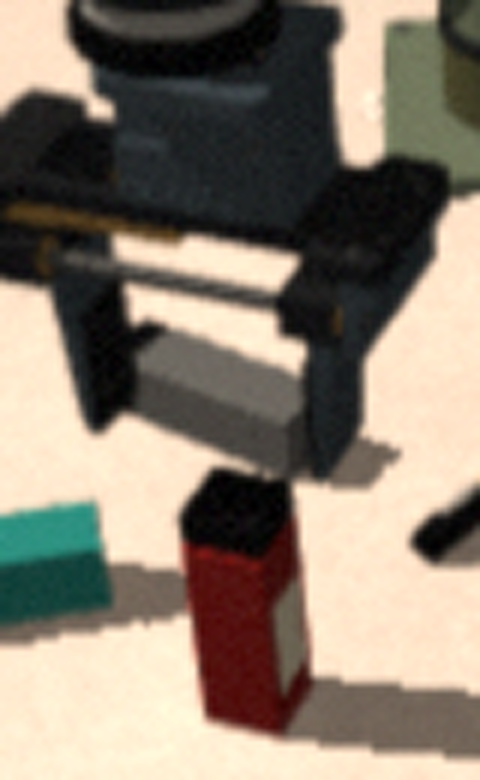

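Run:
```python
from org import *
f=lambda P:((proj("scene",P)-[170,90]+.5)*6).round()
print("tip",f([538.9,-161.9,157.5]), f([538.9-.378*46,-161.9-.926*46,157.5]),f([538.9+.378*46,-161.9+.926*46,157.5]))
d=np.array([-.926,.378]);n=np.array([.378,.926]);c=np.array([534.5,-161])
for z in(0,120): print(z,[tuple(f([*(c+a*19*d+b*19*n),z])[0]) for a,b in((-1,-1),(-1,1),(1,1),(1,-1))])
```

```text
tip [[225. 434.]] [[123. 412.]] [[330. 457.]]
0 [(np.float64(204.0), np.float64(726.0)), (np.float64(282.0), np.float64(745.0)), (np.float64(316.0), np.float64(690.0)), (np.float64(240.0), np.float64(671.0))]
120 [(np.float64(175.0), np.float64(518.0)), (np.float64(259.0), np.float64(537.0)), (np.float64(297.0), np.float64(482.0)), (np.float64(215.0), np.float64(465.0))]
```

```bash
python3 -m pendant '[{"delta_pos":[0.7,1,0.1],"twist":[-0.1,0,0],"grip":100},{"delta_pos":[0.7,2.5,0.1],"twist":[-0.1,0,0],"grip":100},{"delta_pos":[0.7,4,0.1],"twist":[-0.1,0,0],"grip":100},{"delta_pos":[0.7,5.5,0.1],"twist":[-0.1,0,0],"grip":100},{"delta_pos":[0.7,7,0.1],"twist":[-0.1,0,0],"grip":100}]'; python3 go.py 531.5 -161.3 48 -90 0 157.8;python3 -m pendant '[{"delta_pos":[0,0,0],"twist":[0,0,0],"grip":70},{"delta_pos":[0,0,0],"twist":[0,0,0],"grip":50},{"delta_pos":[0,0,0],"twist":[0,0,0],"grip":46},{"delta_pos":[0,0,0],"twist":[0,0,0],"grip":43},{"delta_pos":[0,0,0],"twist":[0,0,0],"grip":40}]' 20;python3 -m pendant '[{"delta_pos":[0,0,0],"twist":[0,0,0],"grip":30},{"delta_pos":[0,0,0],"twist":[0,0,0],"grip":25},{"delta_pos":[0,0,0],"twist":[0,0,0],"grip":25},{"delta_pos":[0,0,0],"twist":[0,0,0],"grip":25},{"delta_pos":[0,0,0],"twist":[0,0,0],"grip":25}]' 30;python3 go.py 531.5 -161.3 48 -90 0 157.8;python3 - <<'E'
from org import *
q,d=grab("scene"); crop(np.clip(q*1.6,0,255).astype(np.uint8),"s18",(170,90,250,220),6)
E
```

```text
time_s: 22.65
ee_pos: [532.5, -160.4, 48.0]
ee_rot: [-90.0, 0.1, 157.8]
force: [-1.1, 0.2, 0.2]
gripper_width: 91.1
t 22.65 pos [ 532.5 -160.4   48. ] rot [-8.9980e+01  9.0000e-02  1.5781e+02] F [-1.1  0.2  0.2] w 91.1 q [-1.7930e+01  2.2990e+01  1.0263e+02 -3.0000e-02  5.4290e+01  9.4280e+01]
delta_cm [0.06 0.   0.12]
twist [-0.02  0.01 -0.09]
time_s: 23.15
ee_pos: [532.5, -160.4, 49.2]
ee_rot: [-90.0, 0.1, 157.8]
force: [0.1, -1.2, 0.3]
gripper_width: 54.1
time_s: 23.65
ee_pos: [532.2, -160.2, 48.7]
ee_rot: [-90.0, 0.1, 157.8]
force: [-0.4, 0.1, 2.1]
gripper_width: 37.9
t 23.65 pos [ 532.2 -160.2   48.7] rot [-8.9990e+01  9.0000e-02  1.5781e+02] F [-0.4  0.1  2.1] w 37.9 q [-1.7930e+01  2.2920e+01  1.0263e+02 -3.0000e-02  5.4370e+01  9.4280e+01]
delta_cm [0.03 0.07 0.12]
twist [-0.01  0.01 -0.09]
```

View pics/s18.png

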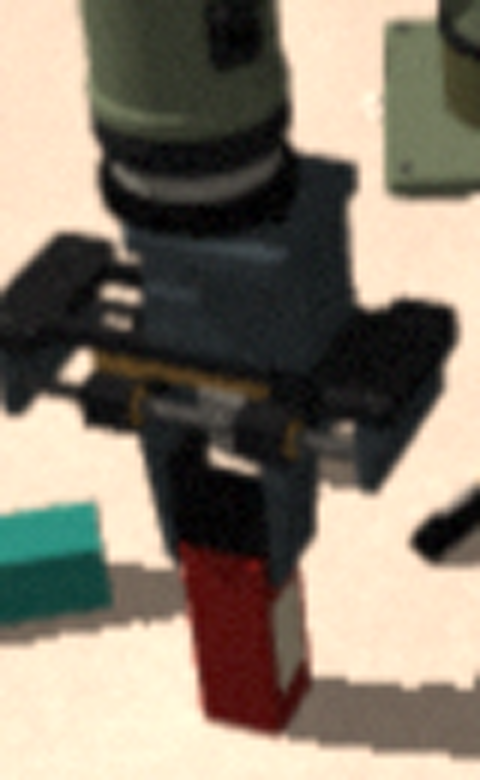

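```bash
python3 -m pendant '[{"delta_pos":[0,-2,0],"twist":[0,0,0],"grip":25},{"delta_pos":[0,-5,0],"twist":[0,0,0],"grip":25},{"delta_pos":[0,-9,0],"twist":[0,0,0],"grip":25},{"delta_pos":[0,-13,0],"twist":[0,0,0],"grip":25},{"delta_pos":[0,-15,0],"twist":[0,0,0],"grip":25}]' 40; python3 go.py 563 183 200 -90 0 -149.5
```

```text
time_s: 24.2
ee_pos: [533.1, -160.6, 201.7]
ee_rot: [-90.0, 0.3, 157.8]
force: [-0.1, 0.0, -2.3]
gripper_width: 37.8
t 24.2 pos [ 533.1 -160.6  201.7] rot [-90.     0.35 157.81] F [-0.1  0.  -2.3] w 37.8 q [-1.793e+01  1.559e+01  8.979e+01 -3.000e-02  7.428e+01  9.427e+01]
delta_cm [ 10.21   0.11 -32.94]
twist [ -0.16 -52.69  -0.32]
```

```bash
python3 - <<'E'
from org import *
p,d=grab("top"); crop(np.clip(p*1.6,0,255).astype(np.uint8),"t19",(140,160,210,230),8)
hsv=cv2.cvtColor(p,cv2.COLOR_RGB2HSV)
q,d=grab("scene"); crop(np.clip(q*1.6,0,255).astype(np.uint8),"s19",(300,150,390,230),8)
E
python3 -m pendant '[{"delta_pos":[1.1,0,-3.4],"twist":[0,-6,0],"grip":25},{"delta_pos":[2.2,0,-6.8],"twist":[0,-12,0],"grip":25},{"delta_pos":[3.3,0,-10.2],"twist":[0,-18,0],"grip":25},{"delta_pos":[4.4,0,-13.6],"twist":[0,-24,0],"grip":25},{"delta_pos":[5.5,0,-17],"twist":[0,-30,0],"grip":25}]' 40; python3 go.py 563 183 200 -90 0 -149.5
```

```text
time_s: 24.8
ee_pos: [543.8, 19.3, 195.8]
ee_rot: [-90.0, -0.2, -172.0]
force: [0.2, -1.0, -2.7]
gripper_width: 37.8
t 24.8 pos [543.8  19.3 195.8] rot [ -89.97   -0.2  -171.96] F [ 0.2 -1.  -2.7] w 37.8 q [ 8.600e-01  1.494e+01  9.155e+01 -5.000e-02  7.370e+01  8.283e+01]
delta_cm [ -4.19  -0.45 -15.94]
twist [ 1.000e-02 -2.246e+01  2.000e-01]
```

View pics/t19.png

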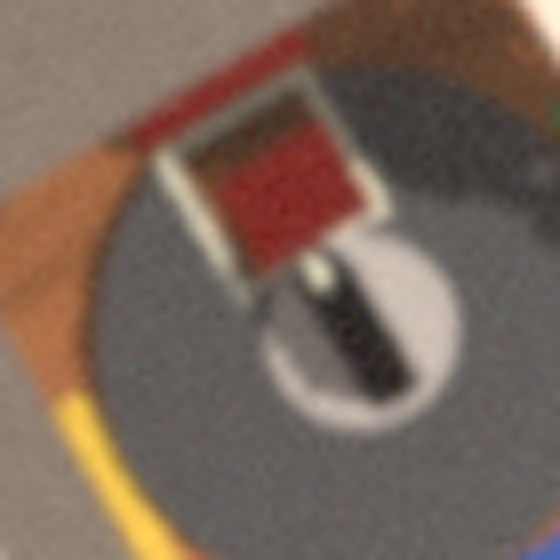

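View pics/s19.png

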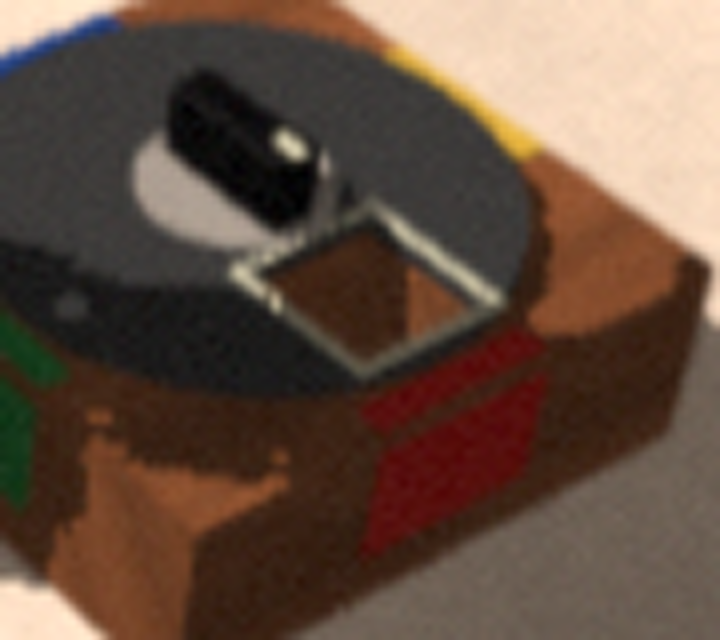

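Run:
```python
from org import *
w=cast("top",un([(155,150),(303,67),(393,212),(250,305)],140,160,8),84)
print(w.round(1),w.mean(0).round(1),[np.linalg.norm(w[i]-w[i-1]).round(1) for i in range(4)])
print("top: ",ang(w[0]+w[1]-w[2]-w[3]), ang(w[0]+w[3]-w[1]-w[2])-90)
w=cast("scene",un([(232,272),(372,203),(508,300),(362,380)],300,150,8),84)
print(w.round(1),w.mean(0).round(1),[np.linalg.norm(w[i]-w[i-1]).round(1) for i in range(4)])
print("sc: ",ang(w[2]+w[3]-w[0]-w[1]), ang(w[1]+w[2]-w[0]-w[3])-90)
```

```text
[[577.8 225.7  84. ]
 [606.3 172.6  84. ]
 [553.6 140.6  84. ]
 [521.6 191.7  84. ]] [564.8 182.6  84. ] [np.float64(65.7), np.float64(60.3), np.float64(61.7), np.float64(60.3)]
top:  31.171236850535767 30.157641073267044
[[550.9 142.5  84. ]
 [518.7 195.   84. ]
 [569.6 227.   84. ]
 [604.4 172.7  84. ]] [560.9 184.3  84. ] [np.float64(61.4), np.float64(61.6), np.float64(60.1), np.float64(64.5)]
sc:  30.770433604416844 32.149369864181295
```

```bash
python3 -m pendant '[{"delta_pos":[-0.8,0,-3.2],"twist":[0,-6,0],"grip":25},{"delta_pos":[-1.7,0,-6.4],"twist":[0,-12,0],"grip":25},{"delta_pos":[-2.5,0,-9.6],"twist":[0,-18,0],"grip":25},{"delta_pos":[-3.4,-0.2,-12.8],"twist":[0,-22.5,0],"grip":25},{"delta_pos":[-4.2,-0.4,-15.9],"twist":[0,-22.5,0],"grip":25}]' 40;python3 -m pendant '[{"delta_pos":[0,0,0],"twist":[0,0,0],"grip":25},{"delta_pos":[0,0,0],"twist":[0,0,0],"grip":25},{"delta_pos":[0,0,0],"twist":[0,0,0],"grip":25},{"delta_pos":[0,0,0],"twist":[0,0,0],"grip":25},{"delta_pos":[0,0,0],"twist":[0,0,0],"grip":25}]';  python3 go.py 563 183 200 -90 0 -149.5
python3 - <<'E'
from org import *
q,d=grab("scene"); crop(np.clip(q*1.6,0,255).astype(np.uint8),"s20",(300,90,390,220),6)
E
```

```text
time_s: 25.3
ee_pos: [564.0, 182.3, 199.4]
ee_rot: [-90.0, -0.2, -149.6]
force: [0.8, -1.3, -1.8]
gripper_width: 37.7
time_s: 25.8
ee_pos: [565.1, 180.2, 202.1]
ee_rot: [-89.9, 0.0, -149.8]
force: [-0.6, -0.1, -2.3]
gripper_width: 37.7
t 25.8 pos [565.1 180.2 202.1] rot [ -89.92    0.   -149.77] F [-0.6 -0.1 -2.3] w 37.7 q [ 1.662e+01  1.912e+01  8.463e+01 -7.000e-02  7.623e+01  7.641e+01]
delta_cm [ 0.05  0.21 -0.35]
twist [-0.08 -0.27 -0.  ]
```

View pics/s20.png

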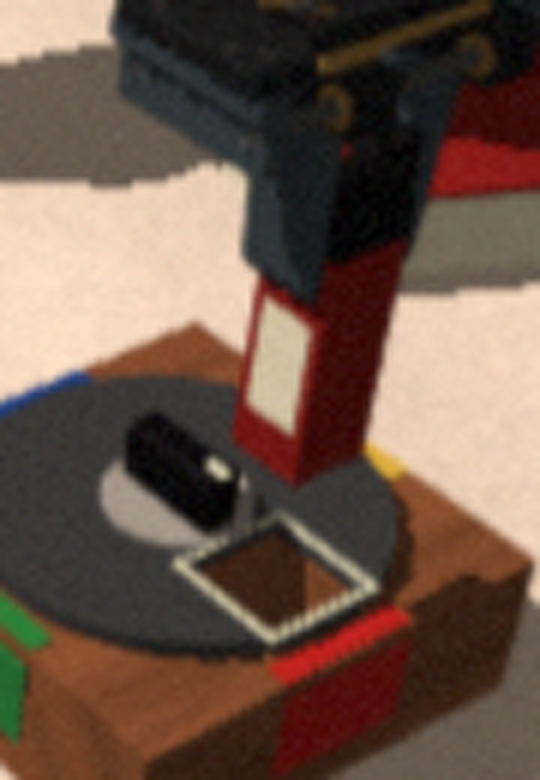

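Run:
```python
from org import *
b=cast("scene",un([(232,445),(299,487),(365,450)],300,90,6),153.4); print(b.round(1),((b[0]+b[2])/2).round(1),ang(b[1]-b[0]),ang(b[2]-b[1]),np.linalg.norm(b[1]-b[0]),np.linalg.norm(b[2]-b[1]))
w=cast("scene",un([(174,565),(279,514),(382,585),(272,645)],300,90,6),84); print(w.round(1),w.mean(0))
u=(b[0]+b[2])/2; e=w.mean(0)-u; print("need shift",e.round(1))
s=state(); R=Ro.from_euler('xyz',s['ee_rot'],degrees=True).as_matrix(); print("tool",(R.T@(e*[1,1,0])).round(1))
print("tin vs tool", (R.T@((u-s['ee_pos'])*[1,1,0])).round(1))
```

```text
[[559.4 156.6 153.4]
 [588.1 177.3 153.4]
 [565.9 209.2 153.4]] [562.6 182.9 153.4] 35.79843024416478 124.89739911334885 35.426547516503916 38.94665642581047
[[551.7 142.5  84. ]
 [520.  194.8  84. ]
 [569.7 227.4  84. ]
 [604.5 172.9  84. ]] [561.44875367 184.40473453  84.        ]
need shift [ -1.2   1.5 -69.4]
tool [ 0.3 -0.  -1.9]
tin vs tool [ 1.  -0.  -3.5]
```

```bash
python3 -m pendant '[{"delta_pos":[0,1.5,-0.2],"twist":[0,0,0],"grip":25},{"delta_pos":[0,3,-0.2],"twist":[0,0,0],"grip":25},{"delta_pos":[0,4.5,-0.2],"twist":[0,0,0],"grip":25},{"delta_pos":[0,6,-0.2],"twist":[0,0,0],"grip":25},{"delta_pos":[0,6,-0.2],"twist":[0,0,0],"grip":25}]'; python3 -m pendant '[{"delta_pos":[0,0,0],"twist":[0,0,0],"grip":25},{"delta_pos":[0,0,0],"twist":[0,0,0],"grip":25},{"delta_pos":[0,0,0],"twist":[0,0,0],"grip":25},{"delta_pos":[0,0,0],"twist":[0,0,0],"grip":25},{"delta_pos":[0,0,0],"twist":[0,0,0],"grip":25}]';  python3 go.py 563.5 182.5 57 -90 0 -149.5
python3 - <<'E'
from org import *
q,d=grab("scene"); crop(np.clip(q*1.6,0,255).astype(np.uint8),"s21",(300,110,390,220),7)
p,d=grab("top"); crop(np.clip(p*1.6,0,255).astype(np.uint8),"t21",(130,145,245,260),5)
E
```

```text
time_s: 26.35
ee_pos: [562.7, 182.0, 140.2]
ee_rot: [-90.0, -0.2, -149.7]
force: [-0.7, 0.1, -2.4]
gripper_width: 37.8
time_s: 26.85
ee_pos: [564.5, 183.0, 142.7]
ee_rot: [-89.9, 0.1, -149.7]
force: [0.2, -0.1, -1.4]
gripper_width: 38.1
t 26.85 pos [564.5 183.  142.7] rot [-8.9920e+01  8.0000e-02 -1.4969e+02] F [ 0.2 -0.1 -1.4] w 38.1 q [ 1.689e+01  2.117e+01  9.025e+01 -7.000e-02  6.849e+01  7.661e+01]
delta_cm [ 0.12  8.57 -0.02]
twist [-0.08 -0.19 -0.08]
```

View pics/s21.png

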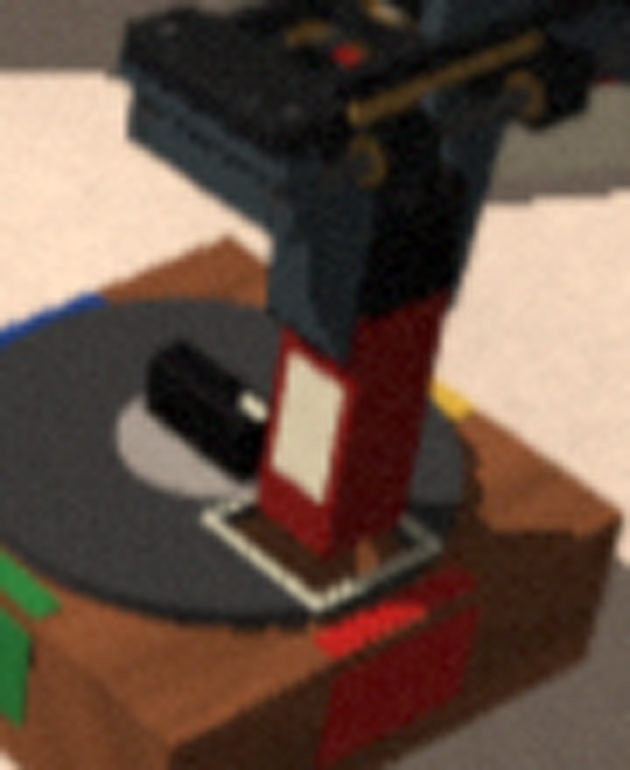

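View pics/t21.png

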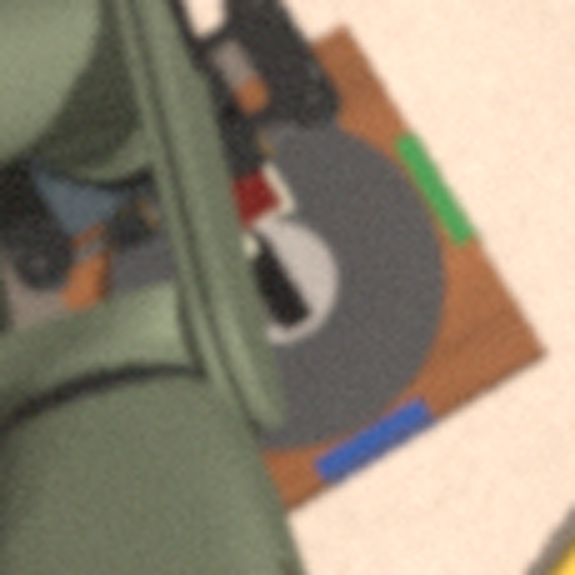

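Run:
```python
from org import *
b=cast("scene",un([(258,510),(325,558),(406,518)],300,110,7),94); print(b.round(1),((b[0]+b[2])/2).round(1),np.linalg.norm(b[1]-b[0]),np.linalg.norm(b[2]-b[1]))
w=cast("scene",un([(202,517),(318,612),(443,545)],300,110,7),84); print(w.round(1),((w[0]+w[2])/2).round(1))
s=state(); R=Ro.from_euler('xyz',s['ee_rot'],degrees=True).as_matrix()
print("shift tool",(R.T@(((w[0]+w[2])/2-(b[0]+b[2])/2)*[1,1,0])).round(1))
```

```text
[[559.4 159.8  94. ]
 [586.9 178.1  94. ]
 [566.9 212.   94. ]] [563.1 185.9  94. ] 33.073031563573856 39.38682764186101
[[550.4 142.3  84. ]
 [604.2 173.2  84. ]
 [571.  226.1  84. ]] [560.7 184.2  84. ]
shift tool [ 3.  -0.   0.2]
```

```bash
python3 -m pendant '[{"delta_pos":[0.15,0,0],"twist":[0,0,0],"grip":25},{"delta_pos":[0.15,0.7,0],"twist":[0,0,0],"grip":25},{"delta_pos":[0.15,1.4,0],"twist":[0,0,0],"grip":25},{"delta_pos":[0.15,2.1,0],"twist":[0,0,0],"grip":25},{"delta_pos":[0.15,2.8,0],"twist":[0,0,0],"grip":25}]';python3 -m pendant '[{"delta_pos":[0,0.6,0],"twist":[0,0,0],"grip":25},{"delta_pos":[0,1.2,0],"twist":[0,0,0],"grip":25},{"delta_pos":[0,1.8,0],"twist":[0,0,0],"grip":25},{"delta_pos":[0,2.4,0],"twist":[0,0,0],"grip":25},{"delta_pos":[0,2.8,0],"twist":[0,0,0],"grip":25}]';  python3 go.py 563.5 182.5 57 -90 0 -149.5
python3 - <<'E'
from org import *
q,d=grab("scene"); crop(np.clip(q*1.6,0,255).astype(np.uint8),"s22",(300,110,390,220),7)
E
```

```text
time_s: 27.45
ee_pos: [562.7, 182.1, 113.3]
ee_rot: [-89.9, -0.0, -149.7]
force: [0.2, 0.5, -1.8]
gripper_width: 37.5
time_s: 27.95
ee_pos: [562.9, 182.1, 85.6]
ee_rot: [-89.9, -0.0, -149.7]
force: [0.2, 0.0, -1.8]
gripper_width: 37.9
t 27.95 pos [562.9 182.1  85.6] rot [ -89.94   -0.   -149.69] F [ 0.2  0.  -1.8] w 37.9 q [ 1.685e+01  2.371e+01  9.506e+01 -7.000e-02  6.122e+01  7.658e+01]
delta_cm [-0.08  2.86 -0.01]
twist [-0.06 -0.19  0.  ]
```

View pics/s22.png

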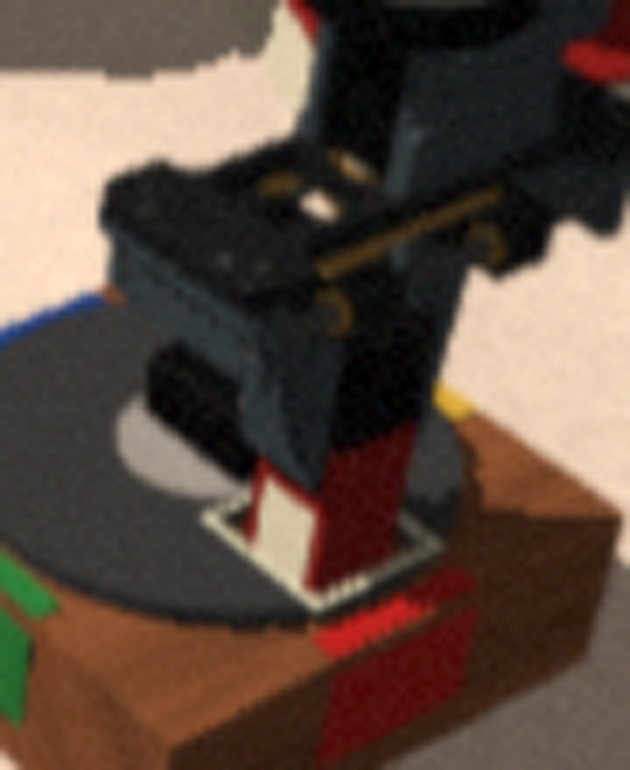

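```bash
python3 -m pendant '[{"delta_pos":[0,0.6,0],"twist":[0,0,0],"grip":25},{"delta_pos":[0,1.2,0],"twist":[0,0,0],"grip":25},{"delta_pos":[0,1.8,0],"twist":[0,0,0],"grip":25},{"delta_pos":[0,2.2,0],"twist":[0,0,0],"grip":25},{"delta_pos":[0,2.4,0],"twist":[0,0,0],"grip":25}]';python3 -m pendant '[{"delta_pos":[0,0.1,0],"twist":[0,0,0],"grip":25},{"delta_pos":[0,0.2,0],"twist":[0,0,0],"grip":25},{"delta_pos":[0,0.3,0],"twist":[0,0,0],"grip":25},{"delta_pos":[0,0.4,0],"twist":[0,0,0],"grip":25},{"delta_pos":[0,0.4,0],"twist":[0,0,0],"grip":25}]';  python3 go.py 563.5 182.5 57 -90 0 -149.5
```

```text
time_s: 28.5
ee_pos: [562.8, 182.0, 61.6]
ee_rot: [-89.9, -0.0, -149.7]
force: [-0.1, -0.4, -1.6]
gripper_width: 38.0
time_s: 29.0
ee_pos: [563.0, 182.1, 58.2]
ee_rot: [-89.9, 0.0, -149.7]
force: [-0.3, 0.4, -1.8]
gripper_width: 38.0
t 29.0 pos [563.  182.1  58.2] rot [-8.9930e+01  3.0000e-02 -1.4969e+02] F [-0.3  0.4 -1.8] w 38.0 q [ 1.685e+01  2.521e+01  9.702e+01 -8.000e-02  5.772e+01  7.658e+01]
delta_cm [-0.06  0.12 -0.01]
twist [-0.07 -0.19 -0.03]
```

```bash
python3 -m pendant '[{"delta_pos":[0,0.05,0],"twist":[0,0,0],"grip":25},{"delta_pos":[0,0.1,0],"twist":[0,0,0],"grip":25},{"delta_pos":[0,0.15,0],"twist":[0,0,0],"grip":25},{"delta_pos":[0,0.15,0],"twist":[0,0,0],"grip":25},{"delta_pos":[0,0.15,0],"twist":[0,0,0],"grip":25}]'
```

```text
time_s: 29.5
ee_pos: [563.1, 182.1, 56.8]
ee_rot: [-89.9, 0.0, -149.7]
force: [0.1, -0.4, -2.2]
gripper_width: 37.8
```

```bash
python3 -m pendant '[{"delta_pos":[0,0.05,0],"twist":[0,0,0],"grip":25},{"delta_pos":[0,0.1,0],"twist":[0,0,0],"grip":25},{"delta_pos":[0,0.1,0],"twist":[0,0,0],"grip":25},{"delta_pos":[0,0.1,0],"twist":[0,0,0],"grip":25},{"delta_pos":[0,0.1,0],"twist":[0,0,0],"grip":25}]'
```

```text
time_s: 30.0
ee_pos: [563.2, 182.2, 56.7]
ee_rot: [-89.9, 0.1, -149.7]
force: [-1.8, -1.0, 5.5]
gripper_width: 37.8
```

```bash
python3 -m pendant '[{"delta_pos":[0,0,0],"twist":[0,0,0],"grip":43},{"delta_pos":[0,0,0],"twist":[0,0,0],"grip":46},{"delta_pos":[0,0,0],"twist":[0,0,0],"grip":55},{"delta_pos":[0,0,0],"twist":[0,0,0],"grip":65},{"delta_pos":[0,0,0],"twist":[0,0,0],"grip":70}]';python3 -m pendant '[{"delta_pos":[0,0,0],"twist":[0,0,0],"grip":75},{"delta_pos":[0,-1.5,0],"twist":[0,0,0],"grip":75},{"delta_pos":[0,-4,0],"twist":[0,0,0],"grip":75},{"delta_pos":[0,-8,0],"twist":[0,0,0],"grip":75},{"delta_pos":[0,-12,0],"twist":[0,0,0],"grip":75}]'; python3 go.py 450 -100 220 -90 0 -149.5
python3 - <<'E'
from org import *
q,d=grab("scene"); crop(np.clip(q*1.6,0,255).astype(np.uint8),"s23",(300,110,390,220),7)
E
```

```text
time_s: 30.5
ee_pos: [563.1, 182.1, 55.6]
ee_rot: [-89.9, 0.0, -149.7]
force: [0.5, -0.4, -0.8]
gripper_width: 62.3
time_s: 31.0
ee_pos: [562.5, 182.1, 176.5]
ee_rot: [-89.9, -0.1, -149.7]
force: [1.6, 0.3, 0.3]
gripper_width: 68.3
t 31.0 pos [562.5 182.1 176.5] rot [-8.9950e+01 -5.0000e-02 -1.4969e+02] F [1.6 0.3 0.3] w 68.3 q [ 1.686e+01  1.978e+01  8.735e+01 -7.000e-02  7.291e+01  7.657e+01]
delta_cm [23.95 -4.31 18.68]
twist [-0.05 -0.19  0.05]
```

View pics/s23.png

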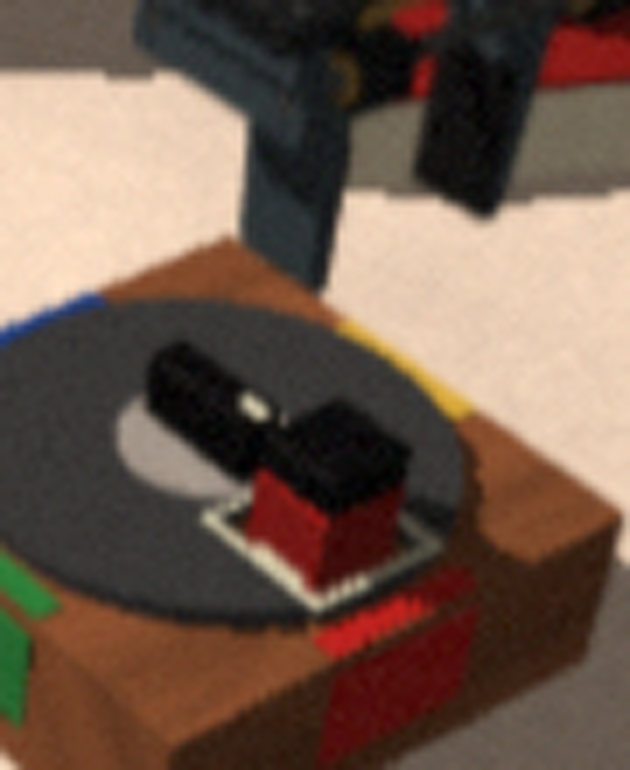

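```bash
python3 -m pendant '[{"delta_pos":[3.5,-1,3],"twist":[0,0,0],"grip":75},{"delta_pos":[7,-2,6],"twist":[0,0,0],"grip":75},{"delta_pos":[10.5,-3,9],"twist":[0,0,0],"grip":75},{"delta_pos":[14,-4,12],"twist":[0,0,0],"grip":75},{"delta_pos":[17,-4,15],"twist":[0,0,0],"grip":75}]';python3 -m pendant '[{"delta_pos":[1,0,2],"twist":[0,0,0],"grip":75},{"delta_pos":[2,0,4],"twist":[0,0,0],"grip":75},{"delta_pos":[4,0,6],"twist":[0,0,0],"grip":75},{"delta_pos":[4,0,6],"twist":[0,0,0],"grip":75},{"delta_pos":[4,0,6],"twist":[0,0,0],"grip":75}]'
python3 - <<'E'
from org import *
p,d=grab("top"); crop(p,"t24",None); crop(np.clip(p*1.6,0,255).astype(np.uint8),"t24z",(130,145,245,260),5)
q,e=grab("scene"); crop(q,"s24",None)
u,v,X=cloud("scene",e); k=(np.hypot(X[:,0]-563,X[:,1]-183)<24)&(X[:,2]>100); print("tin top z",np.percentile(X[k,2],[10,50,90]),k.sum())
E
```

```text
time_s: 31.55
ee_pos: [491.6, -34.7, 217.3]
ee_rot: [-89.8, 0.2, -149.7]
force: [0.9, 0.5, -0.5]
gripper_width: 68.3
time_s: 32.05
ee_pos: [487.5, -105.1, 215.8]
ee_rot: [-90.0, 0.1, -149.8]
force: [0.4, -0.4, 0.3]
gripper_width: 68.2
tin top z [105.02811147 126.61911763 129.55431041] 272
```

View pics/t24z.png

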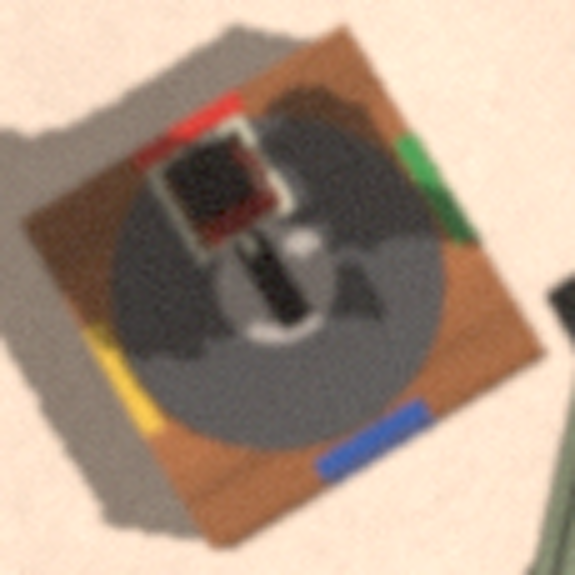

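View pics/s24.png

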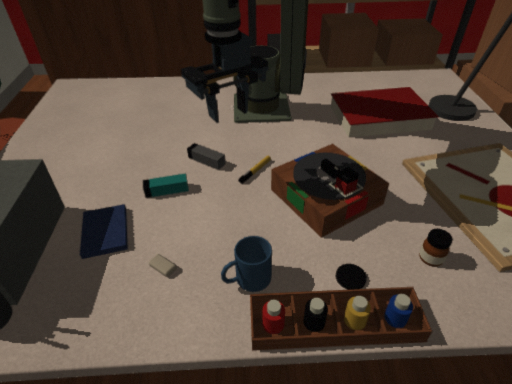

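View pics/t24.png

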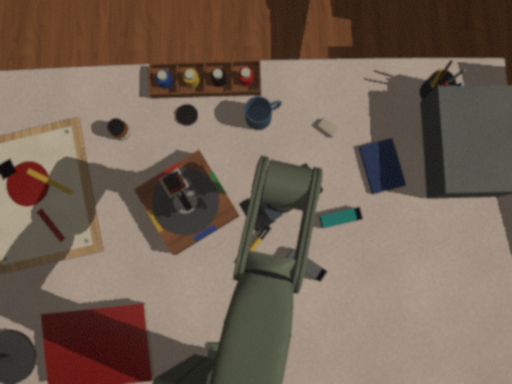

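Tin stands in the red pocket with its top at about 128 mm, lid up, and the window is still square over red. The bystanders sit at the same pixels as at the start. Handing in.

Run:
```python
from h import *
s=state(); print(s['time_s'],s['force'],s['qvel'].round(1)); print(job.job_done())
```

```text
32.15 [-0.71154653  0.24879656  0.4632492 ] [ 0.6 -0.1 -0.1 -0.2 -0.   0. ]
the job is handed in; nothing more can be done
None
```

I handed the job in at 32.15 s: the red tin stands lid up on the floor of the red pocket, and the cap's window is over that pocket.

**What I did**
- I turned the cap about 82° by its bar until the window was over the red pocket, and let go.
- I picked up the lying tin near its lid, tilted it 90° and set it down upright on the open desk. I let go there and it stayed standing.
- I took it again from above and lowered it through the window until light floor contact, with the wrist force reading about 5.5 N. Then I let go and moved the arm clear.

**Last checks**
- **Tin:** its top measured about 127–130 mm above the desk (128 expected), lid up.
- **Cap:** before the tin went in, the window measured about 30–32° against about 30–31° for the block. That is square to about 1°, which is as fine as I could measure; one earlier picture, partly in shadow, read 33–34° from its edges. I did not measure it again afterwards, but the last pictures showed no visible turn.
- **Other things on the desk:** by eye, those in view sit at the same pixels as at the start. In the last pictures the arm partly hid the pen and the grey look-alike from above, but both were visible in the scene view.

**What failed or disagreed**
- **Fingertip position:** the fingertips were about 40 mm short of the reported TCP, measured along the tool. My first try at the bar therefore closed on air above it, touching nothing, and I corrected for it from then on.
- **First approach to the tin:** a 40° tilt ran joints 4, 5 and 6 to, or very near, their range ends. The arm drifted about 140 mm sideways without any contact showing in the force readings. I only saw rounded joint angles there, so I can't fully rule out a joint slightly passing its range.

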